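Load and lock a paint shaker and set its speed dial

TASK

Get the paint shaker on the bench ready to run: draw the retaining pin and park it upright in the tower's open side notch, swing the bar clear, and stand every paint tinlet that is out on the bench upright in the tray. Then swing the bar fully shut over them, drop the pin back home through the tower and the bar, and turn the speed dial until its pointer lines up with the raised index mark. Leave the other things on the bench where they are.

Things in the scene. Friction and masses are not known exactly. Their poses are not given: they have to be found in the camera images.
- shaker: the bench paint shaker, a fixed grey machine with a base 205 x 212 mm and 22 mm high. Origin on the worktop under the machine; its x axis points away from the robot at yaw 0, y left, z up. On it (offsets in its frame, mm): tray at (30, 0), bar pivot at (30, 83), tower with the bore at (30, -83), parking notch at (88, -89), dial at (-56, 0). It does not move during a run
- tray (a point): centre of the tray floor, axes as the shaker, 22 mm above the worktop. The open tray is 80 mm (x) by 120 mm (y) inside, walls 4 mm thick and 18 mm high. Up to three tinlets stand side by side along y, about 38 mm apart
- hasp (a joint): angle of the retaining bar, a steel hasp 22 mm wide and 8 mm thick that swings level about a vertical pivot, its underside 64 mm (rubber strip 60 mm) and its top 72 mm above the worktop: 0 = fully shut against its stop, lying over the tray with its eye between the two cheeks of the tower; grows as it opens, clockwise from above, towards the robot side of the machine, to 1.6 at its other stop. Shut and pinned at the start. Stays where it is left; stiff by about 0.12 N m
- bar_pivot (a point): pivot axis of the bar, at the height of the bar's top (72 mm)
- hasp_post (a point): the bar's black upright grip post, 12 mm in diameter, 26 mm high above the bar (top 98 mm above the worktop), 83 mm from the pivot. The point is on its axis 5 mm below its top. It can be pinched from above or pushed
- bore_seat (a point): top of the bore in the tower, where the underside of the pin's flange rests when the pin is home, 84 mm above the worktop. The bore is 12 mm wide and runs straight down through the upper cheek (10 mm thick), the bar's eye (15 mm wide) and the lower cheek, to 46 mm above the worktop; each cheek is 28 x 28 mm. The bar's eye lines up only when the bar is fully shut
- notch_seat (a point): centre of the parking notch, at its top, 84 mm above the worktop, axes as the shaker. The notch is a U slot 12 mm wide (x) in a plate 10 mm thick, closed towards +y and open towards -y of the shaker, with open air below; the parked pin hangs in it with its flange resting on the plate, its axis within 5 mm of this point
- pin: the loose retaining pin: steel shank 8 mm in diameter and 38 mm long with a tapered tip, a flange 20 mm in diameter and 4 mm thick, above it a black round head 14 mm in diameter and 20 mm high to grip. Origin at the centre of the flange's underside; z points up through the head. 50 g. At the start it is home in the bore
- dial (a joint): angle of the speed dial about its vertical axis, positive counter-clockwise from above, -2.6 to 2.6, 0 = pointer along the shaker's +x axis (towards the tray). Light friction (0.04 N m); stays where it is left
- dial_grip (a point): on the dial's axis, 52 mm above the worktop. The dial is a black disc 44 mm across whose top is 31 mm above the worktop, with an upright grip bar across it, 44 mm long in the pointer's direction, 12 mm thick, from the disc up to 56 mm above the worktop
- pointer_tip (a point): outer end of the white pointer on the dial's rim, 31 mm from the dial's axis, at one end of the grip bar; a white line on top of the bar marks the same end
- index_tip (a point): inner end of the raised white index mark, a block 7 x 5 x 8 mm fixed beside the dial, also 31 mm from the dial's axis: the pointer is set when its tip meets this point. Its place round the dial differs from start to start
- tinlet_0: a small paint tinlet, 28 mm in diameter and 32 mm high, 35 g, standing on the bench; origin at the centre of its underside, z up. Two or three of the four tinlets are there; the others are absent (all look alike but for their paint)
- tinlet_1: a small paint tinlet, 28 mm in diameter and 32 mm high, 35 g, standing on the bench; origin at the centre of its underside, z up. Two or three of the four tinlets are there; the others are absent (all look alike but for their paint)
- tinlet_2: a small paint tinlet, 28 mm in diameter and 32 mm high, 35 g, standing on the bench; origin at the centre of its underside, z up. Two or three of the four tinlets are there; the others are absent (all look alike but for their paint)
- tinlet_3: a small paint tinlet, 28 mm in diameter and 32 mm high, 35 g, standing on the bench; origin at the centre of its underside, z up. Two or three of the four tinlets are there; the others are absent (all look alike but for their paint)
- masking_tape: bystander: roll of masking tape, 60 mm across, 18 mm high; origin under its centre
- rubber_block: bystander: grey track-cleaning block, 28 x 55 x 16 mm; origin under its centre
- glue_bottle: bystander: glue bottle 37 mm wide, 108 mm high; origin under its centre

How it is judged:
On the way, in this order (a step that is already met when the one before it is completed fails the run):
1. the pin is out of the bore and parked upright in the side notch, let go (horizontal distance between pin and notch_seat below 0.005 m and z of pin in the frame of notch_seat between -0.004 and 0.004 m and angle between pin's own z axis and vertical below 0.12 rad and contact force between pin and the fingers below 0.1 N), for 0.2 s.
2. the bar is swung clear (more than 1 rad) and every tinlet stands upright in the tray, let go (value of joint hasp above 1 rad and x of tinlet_0 in the frame of tray between -0.032 and 0.032 m and y of tinlet_0 in the frame of tray between -0.052 and 0.052 m and z of tinlet_0 in the frame of tray between -0.006 and 0.006 m and angle between each of tinlet_0, tinlet_1, tinlet_2, tinlet_3's own z axis and vertical below 0.2 rad and x of tinlet_1 in the frame of tray between -0.032 and 0.032 m and y of tinlet_1 in the frame of tray between -0.052 and 0.052 m and z of tinlet_1 in the frame of tray between -0.006 and 0.006 m and x of tinlet_2 in the frame of tray between -0.032 and 0.032 m and y of tinlet_2 in the frame of tray between -0.052 and 0.052 m and z of tinlet_2 in the frame of tray between -0.006 and 0.006 m and x of tinlet_3 in the frame of tray between -0.032 and 0.032 m and y of tinlet_3 in the frame of tray between -0.052 and 0.052 m and z of tinlet_3 in the frame of tray between -0.006 and 0.006 m and contact force between each of tinlet_0, tinlet_1, tinlet_2, tinlet_3 and the fingers below 0.1 N), for 0.2 s.
3. the bar is fully shut and the pin is home through it, let go (value of joint hasp below 0.03 rad and horizontal distance between pin and bore_seat below 0.005 m and z of pin in the frame of bore_seat between -0.004 and 0.004 m and angle between pin's own z axis and vertical below 0.12 rad and contact force between pin and the fingers below 0.1 N), for 0.2 s.
At the end, for the whole second after the job is handed in: Bar shut (under 0.03 rad); pin home in the bore (5 mm sideways, 4 mm in height, tilt under 0.12 rad); every tinlet present upright (tilt under 0.2 rad) on the tray floor; pointer tip within 3.5 mm of the index tip; all at rest and let go (all of step 3 and x of tinlet_0 in the frame of tray between -0.032 and 0.032 m and y of tinlet_0 in the frame of tray between -0.052 and 0.052 m and z of tinlet_0 in the frame of tray between -0.006 and 0.006 m and angle between each of tinlet_0, tinlet_1, tinlet_2, tinlet_3's own z axis and vertical below 0.2 rad and x of tinlet_1 in the frame of tray between -0.032 and 0.032 m and y of tinlet_1 in the frame of tray between -0.052 and 0.052 m and z of tinlet_1 in the frame of tray between -0.006 and 0.006 m and x of tinlet_2 in the frame of tray between -0.032 and 0.032 m and y of tinlet_2 in the frame of tray between -0.052 and 0.052 m and z of tinlet_2 in the frame of tray between -0.006 and 0.006 m and x of tinlet_3 in the frame of tray between -0.032 and 0.032 m and y of tinlet_3 in the frame of tray between -0.052 and 0.052 m and z of tinlet_3 in the frame of tray between -0.006 and 0.006 m and horizontal distance between pointer_tip and index_tip below 0.0035 m and linear speed of each of pin, tinlet_0, tinlet_1, tinlet_2, tinlet_3 below 0.02 m/s); the robot touches nothing.
It fails at once if the masking tape is moved more than 3 cm (distance of masking_tape from where it was at the start of the episode above 0.03 m).
It fails at once if the track-cleaning block is moved more than 3 cm (distance of rubber_block from where it was at the start of the episode above 0.03 m).
It fails at once if the glue bottle is moved more than 3 cm (distance of glue_bottle from where it was at the start of the episode above 0.03 m).
Of tinlet_0, tinlet_1, tinlet_2, tinlet_3 only 2 to 3 are there at a start; the rules pass over those that are not, and their reading is None.
At some moment in a run one of tinlet_0, tinlet_1, tinlet_2, tinlet_3 may be knocked a few centimetres aside while the robot is not near it.
It also fails if it takes over 200 s, if anything falls off the work surface, if the arm or the gripper's body presses on something with over 40 N, if the wrist force passes 120 N, or if a joint passes its speed limit or range.

ROBOT

A 6-joint arm with a two-finger parallel gripper is mounted at the origin on a cart in front of the work surface, level with it; the furniture and walls round the work are solid. World frame = base frame: x ahead of the robot, y to its left, z up, the work surface at z = 0. Lengths are in m, angles in rad, forces in N, time in s.
With the tool pointing down it reaches from about 0.35 to 0.95 m from the base axis. Payload 17.4 kg.
Tool frame: the origin (TCP) lies at the very end of the fingers, on their centre line; the grasp point (between the pads) lies 19 mm behind it (manip.pinch_z is the distance from the TCP to the grasp point, in m); z points along the fingers, y is the line along which they close (so a half turn about z gives the same grasp; the last joint's range is limited). The gripper opens to 93 mm and grips with 3 to 60 N. Pads are 15 mm wide; open, the fingers measure 128 mm over their backs; the gripper's body (75 mm by 188 mm) begins 65 mm behind the grasp point.
Start: joints at [-1.22, 0.116, 1.442, -0, 1.584, -0.038], TCP at [0.256, -0.625, 0.187] pointing down, gripper open.
Joint ranges: [-2.83, 2.83], [-0.83, 2.19], [0.07, 2.5], [-1.14, 4.28], [0.01, 3], [-2.97, 2.97]. Speed limits (rad/s): [1.89, 1.89, 2.22, 3.14, 3.14, 3.14].

INTERFACE

Orientations are given as a unit quaternion [x, y, z, w].
In Python, from station import manip gives the robot as it stands. The module is installed in compiled form; this text tells all that it offers.
- The arm moves only by the tool jog_arm, never from a script. Its argument "deltas" is a list of rows, each a list of 3 entries, a list of its own where there are three numbers: the shift along the tool's x, y, z in units of 100 mm (1.0 is 100 mm), then the turn, a rotation vector about the tool's x, y, z in units of 30 degrees (1.0 is 30 degrees), then the closure in counts, from 0 (fully open) to 255 (shut). In form: [[[x, y, z], [ax, ay, az], fingers], ...]. A call has 1 to 8 rows; each row is the pose to reach, as a shift and turn from the pose commanded when the call began, along the tool's axes at that moment; what a row does not reach only later rows make up. A row lasts 1/8 s, in which the tool goes at most 62.5 mm and 10.7 degrees, less where a joint would pass 70% of its speed; a pose out of reach is approached as far as the arm can. A call with a number of a shift or a turn outside -1 to 1 is refused whole. A call with a gripper value outside its range is refused whole. The fingers move at their own pace and stop on an object; "squeeze" is the grip in N (left out, the last holds). Time passes only in rows, so rows that repeat a pose let the fingers close. It gives the time, the measured TCP pose, the force, the opening and the grip force at its end, in the units of the state.
- manip.observe(): the state, without advancing time (a new reading comes with each control period).
- manip.camera(name): name is "scene" or "top" or "wrist"; returns a dict with "pixels" (384x512x3 uint8, blue, green, red), "fov_y" (degrees; the focal length in pixels is half the picture's height over the tangent of half this angle, whatever the lens; pixels are square), "cx", "cy" (the principal point, pixels), "rvec" (rotation vector, rad) and "tvec" (3), from world to camera coordinates, as OpenCV has them; the wrist camera has in their place "tool_from_camera" (4x4, takes a point from camera to tool coordinates, whose origin is the TCP and whose axes are the flange's). Camera axes: x right, y down, z forward; pixel columns grow to the right and rows downward; lengths in m; the calibration is good to about 2 mm. A picture is of the moment at which its call begins: read the wrist's pose just before it. There is no depth.
- manip.sign_off(): hands the job in; it is judged then, once.
The state is a dict: "time": time; "q": joint angles; "qvel": joint speeds; "joint_efforts": joint torques, N m; "tool_pos": TCP position; "orientation": TCP orientation; "wrist_force": force on the tool from outside, world axes, zero at the start; "torque": the same for the moment, N m; "finger_gap": finger opening in m; "grasp_force": force on a finger pad.
Only numpy, scipy, OpenCV 4.12 (cv2) and the standard library are available. Lean on these libraries where they do the work, as an engineer would, in place of code of your own. Each camera call takes 0.05 s, during which the arm holds its last target. There are 200 camera calls.

## Working session

There is one attempt and no reset: what is moved stays moved. The work goes in short steps, Python scripts to look and compute and a tool call to move; the robot and the scene stay as the last step left them, time stands still between calls to the robot, and variables do not carry over. Pictures are saved under pics/ and viewed, at most 14 in all, crops included, and the job is handed in when it is done.

Besides the shell and the picture viewer there is one more tool, called after "Call:" as name([rows], argument=value, ...), one row to a line, values as JSON. jog_arm: Moves the arm, as the interface text tells. Shifts and turns lie within -1 to 1; 1 stands for 100 mm of shift or 30 degrees of turn. Its arguments: {"type":"object","properties":{"deltas":{"type":"array"},"squeeze":{"type":"number"}},"required":["deltas"]}

```bash
ls; mkdir -p pics
cat > h.py <<'E'
import numpy as np, cv2, json
from station import manip
from scipy.spatial.transform import Rotation as R
def cam(name):
    s=manip.observe(); c=manip.camera(name)
    im=np.array(c["pixels"],np.uint8); h,w=im.shape[:2]
    f=h/2/np.tan(np.radians(c["fov_y"])/2)
    K=np.array([[f,0,c["cx"]],[0,f,c["cy"]],[0,0,1]])
    if "rvec" in c:
        Rm=cv2.Rodrigues(np.array(c["rvec"],float))[0]; t=np.array(c["tvec"],float).ravel()
    else:
        T=np.eye(4);T[:3,:3]=R.from_quat(s["orientation"]).as_matrix();T[:3,3]=s["tool_pos"]
        M=np.linalg.inv(T@np.array(c["tool_from_camera"])); Rm,t=M[:3,:3],M[:3,3]
    return im,K,Rm,t
def ray(uv,K,Rm,t,z):
    uv=np.atleast_2d(np.array(uv,float)); d=np.c_[uv,np.ones(len(uv))]@np.linalg.inv(K).T@Rm
    o=-Rm.T@t
    return o+d*((z-o[2])/d[:,2])[:,None]
def proj(P,K,Rm,t):
    q=(np.atleast_2d(P)@Rm.T+t)@K.T
    return q[:,:2]/q[:,2:]
def save(name,im): cv2.imwrite("pics/"+name+".png",im)
E
python3 - <<'E'
from h import *
for n in("top","scene"):
    im,K,Rm,t=cam(n); save(n+"0",cv2.resize(im,(768,576),interpolation=cv2.INTER_CUBIC))
    np.savez(n+"0.npz",im=im,K=K,Rm=Rm,t=t); print(n,K[0,0],-Rm.T@t)
print(manip.observe())
E
```

```text
pics
top 401.1601973919719 [0.33592414 0.00839476 1.17447272]
scene 400.4646184871342 [-0.15892217  0.76528375  0.55723609]
{'time': 0.1, 'q': array([-1.21978468e+00,  1.16421217e-01,  1.44217389e+00,  4.22337631e-06,
        1.58401149e+00, -3.77834845e-02]), 'qvel': array([-0.0010596 , -0.00147469, -0.00133059, -0.00190408, -0.00081883,
        0.00010386]), 'joint_efforts': array([ 1.33933339e-03, -7.22897816e+01, -6.23862934e+01,  7.81024410e-02,
        2.28692964e-02, -3.23970994e-05]), 'tool_pos': array([ 0.25580523, -0.62442189,  0.18610561]), 'orientation': array([ 9.81164092e-01,  1.93175483e-01, -7.69891951e-05, -5.01097188e-04]), 'wrist_force': array([-0.18551874, -0.14038505,  0.35594686]), 'torque': array([ 0.01041715,  0.00416216, -0.05647685]), 'grasp_force': 0.0, 'finger_gap': 0.09294834441863624}
```

View pics/top0.png

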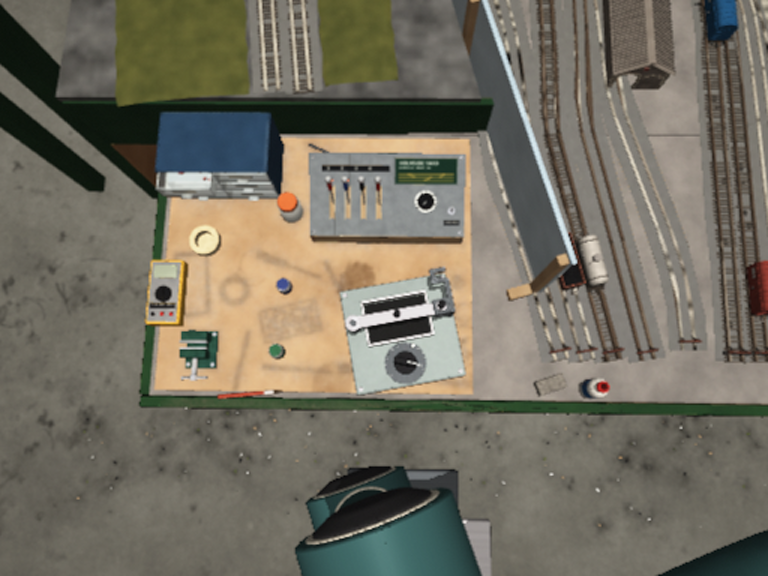

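View pics/scene0.png

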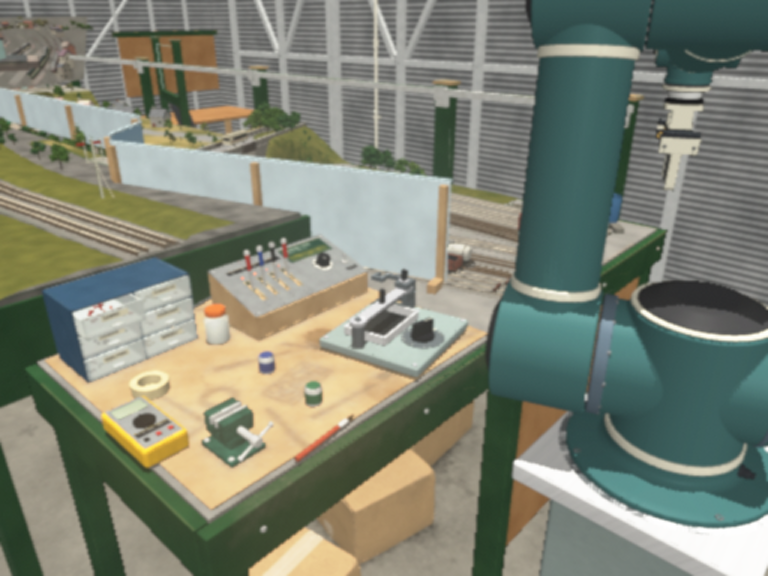

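Both pictures show the shaker (top view about (403,335)), a blue tinlet at (283,285), a green one at (276,351), and probably a red/white one at (597,387) beside the grey block at (550,384). The tape is at (205,240) and the glue bottle at (288,205).

Run:
```python
from h import *
d=np.load("top0.npz"); im,K,Rm,t=[d[k] for k in("im","K","Rm","t")]
W=lambda u,v,z: ray([[u/1.5,v/1.5]],K,Rm,t,z)[0].round(4)
print("axis",Rm.round(3).tolist())
for n,u,v,z in[("blue",283,284,.032),("green",276,350,.032),("red",597,387,.032),("tape",205,240,.018),("glue",288,203,.1),("block",550,384,.016),("pin",443,303,.108),("pivot",352,324,.072),("dial",404,362,.05),("post",397,313,.098)]:
    p=W(u,v,z);print(n,p,np.hypot(*p[:2]).round(3))
# plate by colour
x=im[362//2:1, :1] if 0 else None
print(im[int(385/1.5),int(370/1.5)],im[int(300/1.5),int(350/1.5)])
hsv=cv2.cvtColor(im,cv2.COLOR_BGR2HSV); b=im.astype(int)
ref=im[int(380/1.5),int(375/1.5)].astype(int)
m=(np.abs(b-ref).max(2)<28).astype(np.uint8); m[:, :215]=0; m[:,320:]=0; m[:170]=0; m[270:]=0
c=max(cv2.findContours(m,cv2.RETR_EXTERNAL,cv2.CHAIN_APPROX_NONE)[0],key=cv2.contourArea)
P=ray(c[:,0,:],K,Rm,t,.022)[:,:2]
print(cv2.minAreaRect((P*1000).astype(np.float32)))
crop=im[170:275,215:415]; save("crop0",cv2.resize(crop,None,fx=4,fy=4,interpolation=cv2.INTER_CUBIC))
```

```text
axis [[0.015, -1.0, -0.02], [-0.981, -0.011, -0.196], [0.195, 0.023, -0.98]]
blue [0.5877 0.2383 0.032 ] 0.634
green [0.4585 0.2453 0.032 ] 0.52
red [ 0.3973 -0.36    0.032 ] 0.536
tape [0.6797 0.403  0.018 ] 0.79
glue [0.7293 0.2229 0.1   ] 0.763
block [ 0.4025 -0.2769  0.016 ] 0.489
pin [ 0.5391 -0.0679  0.108 ] 0.543
pivot [0.5044 0.0981 0.072 ] 0.514
dial [0.4373 0.0008 0.05  ] 0.437
post [0.5216 0.0147 0.098 ] 0.522
[190 198 188] [185 193 182]
((466.6241149902344, -50.48828125), (117.08943176269531, 106.35225677490234), 11.42456340789795)
```

View pics/crop0.png

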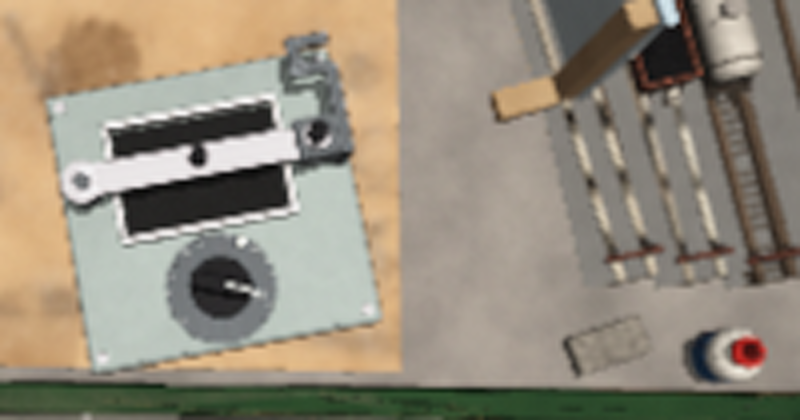

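The red-capped object in the crop at (720,355) is tall, so it is the glue bottle. That leaves two tinlets out, blue and green. The pivot-to-pin distance comes out at 169.6 mm against 166 mm nominal, and the yaw is about 11.8°. Next I work out the move to a viewing pose over the shaker.

```bash
cat >> h.py <<'E'
def pose():
    s=manip.observe(); x=R.from_quat(s["orientation"]).as_matrix()[:,0]
    return np.array(s["tool_pos"]),np.arctan2(x[1],x[0]),s
def plan(target,th,p=None,th0=None,n=None):
    """rows to reach target (world) and tool heading th (rad), split over calls"""
    if p is None: p,th0,_=pose()
    target=np.array(target,float); 
    for n in ([n] if n else range(1,12)):
        out=[];q=p.copy();a=th0;ok=True
        for i in range(n):
            nx=p+(target-p)*(i+1)/n; na=th0+(th-th0)*(i+1)/n
            d=nx-q; s=np.array([np.cos(a)*d[0]+np.sin(a)*d[1],np.sin(a)*d[0]-np.cos(a)*d[1],-d[2]])*10
            az=-np.degrees(na-a)/30
            ok&=max(abs(s).max(),abs(az))<=1
            out.append((s.round(3).tolist(),round(az,3),int(np.ceil(max(np.linalg.norm(d)/.0625,abs(az)*30/10.7)))))
            q,a=nx,na
        if ok: break
    for o in out: print(o)
E
python3 - <<'E'
from h import *
c=manip.camera("wrist"); print(np.array(c["tool_from_camera"]).round(4).tolist(),c["fov_y"])
plan([.45,-.02,.32],np.radians(101.8),n=8)
E
```

```text
[[-0.0018, -0.9587, -0.2844, 0.0794], [1.0, -0.0016, -0.0008, -0.0007], [0.0003, -0.2844, 0.9587, -0.1982], [0.0, 0.0, 0.0, 1.0]] 63.90065926022982
([0.511, -0.607, -0.167], np.float64(-0.331), 2)
([0.608, -0.51, -0.167], np.float64(-0.331), 2)
([0.687, -0.397, -0.167], np.float64(-0.331), 2)
([0.745, -0.273, -0.167], np.float64(-0.331), 2)
([0.781, -0.14, -0.167], np.float64(-0.331), 2)
([0.794, -0.003, -0.167], np.float64(-0.331), 2)
([0.782, 0.134, -0.167], np.float64(-0.331), 2)
([0.747, 0.267, -0.167], np.float64(-0.331), 2)
```

Call:
jog_arm([
  [[0.51,-0.61,-0.3],[0,0,-0.33],0],
  [[0.51,-0.61,-0.3],[0,0,-0.33],0],
  [[0.51,-0.61,-0.3],[0,0,-0.33],0],
])

```text
time: 0.52
tool_pos: [0.2804, -0.5483, 0.2178]
orientation: [0.961, 0.277, 0.0, 0.001]
wrist_force: [0.5, -0.3, 0.1]
finger_gap: 0.0926
grasp_force: 0.0
```

Call:
jog_arm([
  [[0.61,-0.51,-0.2],[0,0,-0.33],0],
  [[0.61,-0.51,-0.2],[0,0,-0.33],0],
  [[0.61,-0.51,-0.2],[0,0,-0.33],0],
])

```text
time: 0.9
tool_pos: [0.3046, -0.4733, 0.2368]
orientation: [0.934, 0.358, -0.0, 0.0]
wrist_force: [-0.1, -0.8, -0.3]
finger_gap: 0.0928
grasp_force: 0.0
```

Call:
jog_arm([
  [[0.69,-0.4,-0.2],[0,0,-0.33],0],
  [[0.69,-0.4,-0.2],[0,0,-0.33],0],
  [[0.69,-0.4,-0.2],[0,0,-0.33],0],
])

```text
time: 1.27
tool_pos: [0.329, -0.3977, 0.2567]
orientation: [0.899, 0.437, -0.0, 0.0]
wrist_force: [-0.9, 0.4, 0.1]
finger_gap: 0.093
grasp_force: 0.0
```

Call:
jog_arm([
  [[0.75,-0.27,-0.2],[0,0,-0.33],0],
  [[0.75,-0.27,-0.2],[0,0,-0.33],0],
  [[0.75,-0.27,-0.2],[0,0,-0.33],0],
])

```text
time: 1.65
tool_pos: [0.354, -0.3221, 0.2765]
orientation: [0.858, 0.513, -0.0, 0.0]
wrist_force: [-0.3, -0.7, -1.3]
finger_gap: 0.0932
grasp_force: 0.0
```

Call:
jog_arm([
  [[0.78,-0.14,-0.2],[0,0,-0.33],0],
  [[0.78,-0.14,-0.2],[0,0,-0.33],0],
  [[0.78,-0.14,-0.2],[0,0,-0.33],0],
])

```text
time: 2.02
tool_pos: [0.3784, -0.2469, 0.2964]
orientation: [0.81, 0.586, -0.0, -0.0]
wrist_force: [0.2, 0.0, 0.3]
finger_gap: 0.093
grasp_force: 0.0
```

Call:
jog_arm([
  [[0.79,0,-0.2],[0,0,-0.33],0],
  [[0.79,0,-0.2],[0,0,-0.33],0],
  [[0.79,0,-0.2],[0,0,-0.33],0],
])

```text
time: 2.4
tool_pos: [0.4032, -0.1719, 0.3162]
orientation: [0.757, 0.654, -0.0, -0.0]
wrist_force: [-0.4, 0.6, 0.8]
finger_gap: 0.0928
grasp_force: 0.0
```

Call:
jog_arm([
  [[0.78,0.13,0],[0,0,-0.33],0],
  [[0.78,0.13,0],[0,0,-0.33],0],
  [[0.78,0.13,0],[0,0,-0.33],0],
])

```text
time: 2.78
tool_pos: [0.4272, -0.0967, 0.3158]
orientation: [0.698, 0.717, -0.0, -0.0]
wrist_force: [-0.5, 0.5, 0.1]
finger_gap: 0.0932
grasp_force: 0.0
```

Call:
jog_arm([
  [[0.5,0.27,0],[0,0,-0.33],0],
  [[0.5,0.27,0],[0,0,-0.33],0],
  [[0.5,0.27,0],[0,0,-0.33],0],
  [[0.5,0.27,0],[0,0,-0.33],0],
])

```text
time: 3.28
tool_pos: [0.4524, -0.0466, 0.3166]
orientation: [0.634, 0.773, -0.0, 0.0]
wrist_force: [0.4, 0.3, 0.7]
finger_gap: 0.0931
grasp_force: 0.0
```

Run:
```python
from h import *
p,th,s=pose(); print(p,np.degrees(th),s["time"])
im,K,Rm,t=cam("wrist"); np.savez("w1.npz",im=im,K=K,Rm=Rm,t=t); save("w1",cv2.resize(im,(768,576),interpolation=cv2.INTER_CUBIC))
print(proj([[.5044,.0981,.072],[.5391,-.0679,.108],[.4376,-.001,.05],[.5216,.0147,.098]],K,Rm,t)*1.5)
```

```text
[ 0.45237988 -0.04658448  0.31664599] 101.3077099178425 3.275
[[465.31344805  90.83050715]
 [464.36961567 285.6627026 ]
 [370.37278381 186.04675659]
 [466.23025018 191.01388266]]
```

View pics/w1.png

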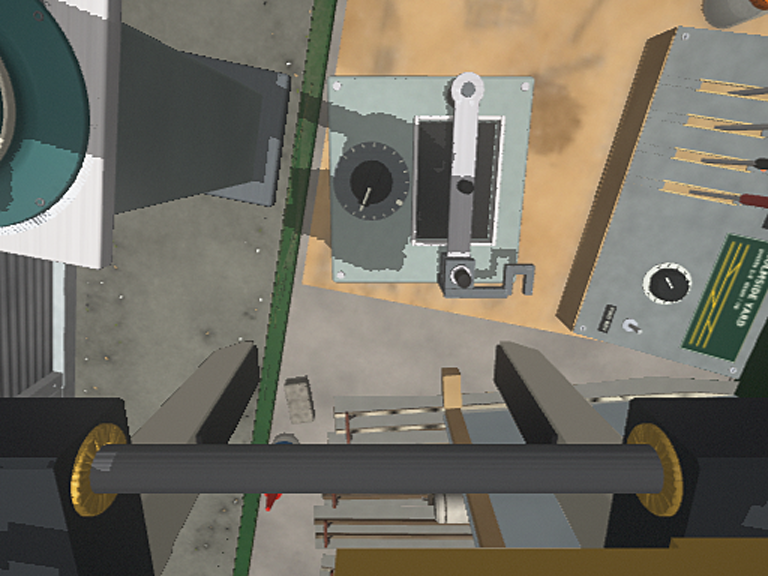

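The wrist view has image up as shaker +y and right as +x. It shows the pivot at (467,90), post at (465,186), pin head at about (461,273), notch at (520,280), dial at (372,180), pointer end at about (361,208) and index mark at about (400,201).

Run:
```python
from h import *
d=np.load("w1.npz"); im,K,Rm,t=[d[k] for k in("im","K","Rm","t")]
C=lambda u,v,z: ray([[u/1.5,v/1.5]],K,Rm,t,z)[0]
cs=np.array([C(331,76,.022),C(534,76,.022),C(331,281.5,.022)])[:,:2]
print("sides",np.linalg.norm(cs[1]-cs[0]),np.linalg.norm(cs[2]-cs[0]))
ex=cs[1]-cs[0]; yaw1=np.arctan2(ex[1],ex[0]); ey=cs[0]-cs[2]; yaw2=np.arctan2(-ey[0],ey[1])
o=(cs[1]+cs[2])/2; print("origin",o,"yaw",np.degrees([yaw1,yaw2]))
g=cv2.cvtColor(im,cv2.COLOR_BGR2GRAY)
def blob(u,v,r,lo,hi):
    u0,v0=int(u/1.5-r),int(v/1.5-r); s=g[v0:v0+2*r+1,u0:u0+2*r+1]; m=((s>=lo)&(s<=hi)).astype(np.uint8)
    n,l,st,ce=cv2.connectedComponentsWithStats(m); 
    return [( (ce[i]+[u0,v0]).round(2).tolist(),int(st[i,4])) for i in range(1,n) if st[i,4]>3]
yaw=(yaw1+yaw2)/2; c,s=np.cos(yaw),np.sin(yaw)
def S(uv,z): 
    q=ray([uv],K,Rm,t,z)[0,:2]-o; return (np.array([c*q[0]+s*q[1],-s*q[0]+c*q[1]])*1000).round(1)
for n,u,v,r,lo,hi,z in[("post",465,186,9,0,60,.098),("pinhead",461,272,10,0,60,.106),("index",400,201,7,150,255,.03),("ptr",365,198,12,130,255,.056),("pivot",467,90,16,150,255,.072)]:
    for b in blob(u,v,r,lo,hi): print(n,b,S(b[0],z))
big=im[75:205,215:365]; save("w1c",cv2.resize(big,None,fx=4.6,fy=4.6,interpolation=cv2.INTER_CUBIC))
```

```text
sides 0.1988071937721609 0.20900894405009932
origin [0.49469958 0.00929416] yaw [11.21576387  9.6082032 ]
post ([310.0, 124.04], 77) [26.   4.7]
pinhead ([305.5, 172.0], 18) [ 22.8 -58.5]
pinhead ([307.54, 184.31], 52) [ 26.7 -75.8]
index ([265.64, 134.64], 11) [-28.9 -17. ]
ptr ([243.8, 129.87], 15) [-62.4  -7.8]
ptr ([240.5, 138.5], 6) [-67.2 -20.4]
pivot ([313.21, 59.06], 846) [29.5 87.5]
pivot ([295.67, 70.96], 27) [ 7.  72.4]
```

View pics/w1c.png

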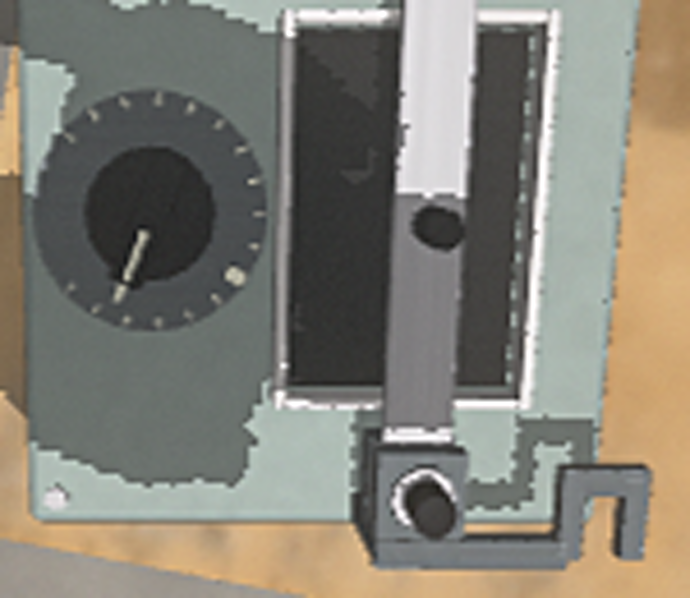

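The crop shows the cheek square centred at (423,496), the flange ring at about (424,497), and the pin head leaning to (438,512). The notch slot is at about (605,515), and the index dot at (235,275).

Run:
```python
from h import *
d=np.load("w1.npz"); im,K,Rm,t=[d[k] for k in("im","K","Rm","t")]
W=lambda u,v,z: ray([[215+u/4.6,75+v/4.6]],K,Rm,t,z)[0].round(4)
P={k:W(*a) for k,a in dict(cheek=(423,495,.084),pintop=(440,514,.108),flange=(424,497,.088),notch=(606,505,.084),post=(440,229,.098),index=(235,275,.030),dial=(150,210,.025),tip=(119,298,.031)).items()}
P["pivot"]=ray([[467/1.5,89/1.5]],K,Rm,t,.072)[0]
for k,v in P.items(): print(k,v.round(4))
v=P["pivot"]-P["cheek"]; print(np.linalg.norm(v[:2]),np.degrees(np.arctan2(-v[0],v[1])))
v=P["notch"]-P["cheek"]; print(np.linalg.norm(v[:2]),np.degrees(np.arctan2(v[1],v[0])), "expect",np.hypot(58,6),np.degrees(np.arctan2(-6,58)),"+yaw")
for a in("index","tip"):
    v=P[a]-P["dial"]; print(a,np.linalg.norm(v[:2]),np.degrees(np.arctan2(v[1],v[0])))
plan(np.r_[P["cheek"][:2],.16],np.radians(101.3))
```

```text
cheek [ 0.5385 -0.0631  0.084 ]
pintop [ 0.5392 -0.0625  0.108 ]
flange [ 0.538  -0.0628  0.088 ]
notch [ 0.5959 -0.0551  0.084 ]
post [0.5206 0.0179 0.098 ]
index [ 0.4701 -0.0127  0.03  ]
dial [0.4377 0.0025 0.025 ]
tip [ 0.433  -0.0278  0.031 ]
pivot [0.5055 0.0998 0.072 ]
0.1662566990694191 11.450731703571792
0.057954809981570994 7.934363507747961 expect 58.309518948453004 -5.9061411137705 +yaw
index 0.035788266233501766 -25.132954992913316
tip 0.03066235476932585 -98.81719592255756
([-0.166, 0.406, 0.784], np.float64(0.0), 2)
([-0.166, 0.406, 0.784], np.float64(0.0), 2)
```

The pivot-to-tower distance is 166.3 mm, against 166 mm nominal, and the yaw is 11.45°. Going to the pin.

Call:
jog_arm([
  [[-0.17,0.41,0.7],[0,0,0],120],
  [[-0.17,0.41,0.7],[0,0,0],120],
  [[-0.17,0.41,0.7],[0,0,0],120],
], squeeze=20)

```text
time: 3.7
tool_pos: [0.4958, -0.054, 0.2461]
orientation: [0.633, 0.774, -0.001, -0.001]
wrist_force: [-1.2, -0.2, 0.5]
finger_gap: 0.0673
grasp_force: 0.0
```

Call:
jog_arm([
  [[-0.16,0.4,0.7],[0,0,0],120],
  [[-0.16,0.4,0.7],[0,0,0],120],
  [[-0.16,0.4,0.7],[0,0,0],120],
  [[-0.16,0.4,0.7],[0,0,0],120],
])

```text
time: 4.2
tool_pos: [0.5386, -0.0613, 0.1792]
orientation: [0.633, 0.774, 0.001, 0.001]
wrist_force: [0.1, 0.5, 0.3]
finger_gap: 0.0493
grasp_force: 0.0
```

Run:
```python
from h import *
p,th,s=pose(); print(p,np.degrees(th),s["finger_gap"])
plan([.5387,-.0630,.0895],np.radians(101.45))
im,K,Rm,t=cam("wrist"); save("w2",im)
print(proj([[.5385,-.063,.108],[.5385,-.063,.088]],K,Rm,t))
```

```text
[ 0.5386385  -0.06131435  0.17919445] 101.47655507320316 0.049277392983019294
([-0.017, -0.003, 0.897], np.float64(0.001), 2)
[[250.26989795 194.39933238]
 [250.22691791 188.42449895]]
```

View pics/w2.png

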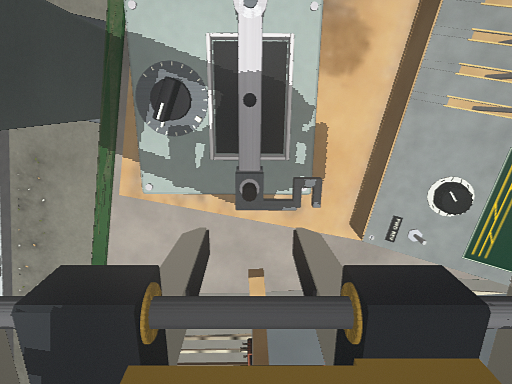

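The predicted pin-head pixel (250,194) coincides with the dark head at (249,193), so I descend and grip.

Call:
jog_arm([
  [[-0.02,0,0.5],[0,0,0],120],
  [[-0.02,0,0.89],[0,0,0],120],
  [[-0.02,0,0.89],[0,0,0],120],
  [[-0.02,0,0.89],[0,0,0],200],
  [[-0.02,0,0.89],[0,0,0],255],
  [[-0.02,0,0.89],[0,0,0],255],
  [[-0.02,0,0.89],[0,0,0],255],
  [[-0.02,0,0.89],[0,0,0],255],
], squeeze=25)

```text
time: 5.25
tool_pos: [0.539, -0.0633, 0.0879]
orientation: [0.633, 0.774, 0.0, 0.0]
wrist_force: [0.4, 0.1, -0.7]
finger_gap: 0.0039
grasp_force: 0.0
```

Run:
```python
from h import *
p,th,s=pose(); print(p,s["finger_gap"],s["grasp_force"],s["wrist_force"])
im,K,Rm,t=cam("wrist"); a=im[130:384,100:420]
im2,K2,R2,t2=cam("scene"); b=im2[150:260,200:340]
save("w3",np.hstack([cv2.resize(a,(400,318)),cv2.resize(b,(400,318),interpolation=cv2.INTER_CUBIC)]))
```

```text
[ 0.53901853 -0.063307    0.087889  ] 0.0039300665473846605 0.0 [ 0.38328128  0.09164425 -0.68902239]
```

View pics/w3.png

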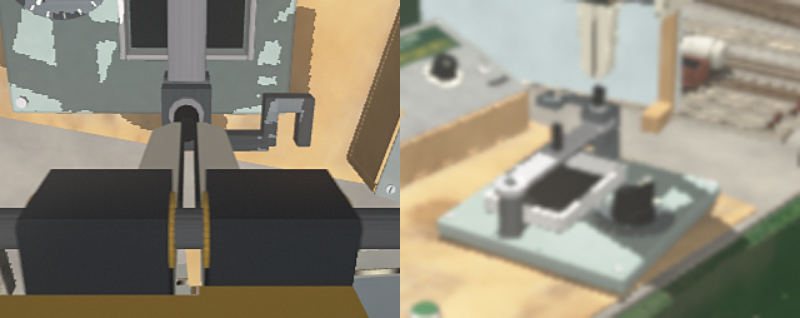

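Run:
```python
from h import *
p,th,s=pose(); print(p)
im,K,Rm,t=cam("wrist"); print("tcp wrist",proj(p,K,Rm,t), "pin",proj([[.5385,-.063,.108],[.5385,-.063,.084]],K,Rm,t))
np.savez("w4.npz",im=im,K=K,Rm=Rm,t=t)
ims,Ks,Rs,ts=cam("scene"); np.savez("s4.npz",im=ims,K=Ks,Rm=Rs,t=ts); print("tcp scene",proj(p,Ks,Rs,ts),"pin",proj([[.5385,-.063,.108],[.5385,-.063,.084]],Ks,Rs,ts))
def crop(im,u,v,f=8,w=50,h=37):
    return cv2.resize(im[v-h:v+h,u-w:u+w],None,fx=f/2,fy=f/2,interpolation=cv2.INTER_CUBIC)
save("w4",np.hstack([crop(im,250,200),crop(ims,270,180)]))
```

```text
[ 0.53897956 -0.06328719  0.0877362 ]
tcp wrist [[251.16217812 222.19875593]] pin [[250.58802701 233.82417345]
 [250.56011934 219.69335546]]
tcp scene [[267.74561643 185.58575309]] pin [[267.90956763 179.29847854]
 [267.78734911 186.82082052]]
```

View pics/w4.png

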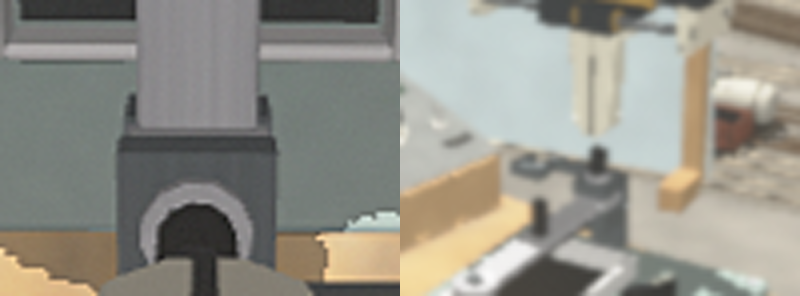

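Run:
```python
from h import *
p,th,s=pose(); Rt=R.from_quat(s["orientation"]).as_matrix()
w=np.load("w4.npz"); sc=np.load("s4.npz")
for dz in(0,10,19,25,30):
  for dx in(-10,0,8,12):
    P=p+Rt@np.array([dx,0,-dz])/1000
    print(dz,dx,P[2].round(3),proj(P,w["K"],w["Rm"],w["t"]).round(1)[0],proj(P,sc["K"],sc["Rm"],sc["t"]).round(1)[0])
```

```text
0 -10 0.088 [251.2 235.5] [269.4 184.4]
0 0 0.088 [251.1 222.2] [267.7 185.6]
0 8 0.088 [251.1 211.3] [266.4 186.5]
0 12 0.088 [251.1 205.8] [265.8 187. ]
10 -10 0.098 [251.2 241.7] [269.4 181.3]
10 0 0.098 [251.2 227.9] [267.8 182.5]
10 8 0.098 [251.2 216.5] [266.5 183.4]
10 12 0.098 [251.2 210.8] [265.8 183.9]
19 -10 0.107 [251.2 247.9] [269.5 178.5]
19 0 0.107 [251.2 233.5] [267.8 179.6]
19 8 0.107 [251.2 221.7] [266.5 180.5]
19 12 0.107 [251.2 215.7] [265.8 181. ]
25 -10 0.113 [251.3 252.3] [269.5 176.6]
25 0 0.113 [251.2 237.6] [267.9 177.7]
25 8 0.113 [251.2 225.5] [266.5 178.6]
25 12 0.113 [251.2 219.3] [265.9 179.1]
30 -10 0.118 [251.3 256.1] [269.6 175.1]
30 0 0.118 [251.3 241.1] [267.9 176.2]
30 8 0.118 [251.3 228.7] [266.6 177. ]
30 12 0.118 [251.2 222.4] [265.9 177.5]
```

In both views the real fingertips sit about 29 mm short of the stated TCP, and closing found nothing. I reopen and descend in small steps while watching the force.

Call:
jog_arm([
  [[0,0,0],[0,0,0],120],
  [[0,0,0],[0,0,0],120],
  [[0,0,0],[0,0,0],120],
  [[0,0,0.04],[0,0,0],120],
  [[0,0,0.08],[0,0,0],120],
  [[0,0,0.08],[0,0,0],120],
])

```text
time: 6.2
tool_pos: [0.5387, -0.0633, 0.0792]
orientation: [0.633, 0.774, -0.0, -0.0]
wrist_force: [-0.2, -0.4, -0.1]
finger_gap: 0.0491
grasp_force: 0.0
```

Run:
```python
from h import *
p,th,s=pose(); print(p,s["finger_gap"],s["wrist_force"])
im,K,Rm,t=cam("wrist"); ims,Ks,Rs,ts=cam("scene")
print(proj(p,K,Rm,t),proj(p,Ks,Rs,ts))
save("w5",np.hstack([cv2.resize(im[160:270,180:330],(400,293),interpolation=cv2.INTER_CUBIC),cv2.resize(ims[143:217,220:320],(400,293),interpolation=cv2.INTER_CUBIC)]))
```

```text
[ 0.53873084 -0.06327251  0.07917929] 0.04906048543384271 [-0.21487996 -0.36109586 -0.12248461]
[[251.16217396 222.19942963]] [[267.76348157 188.26772382]]
```

View pics/w5.png

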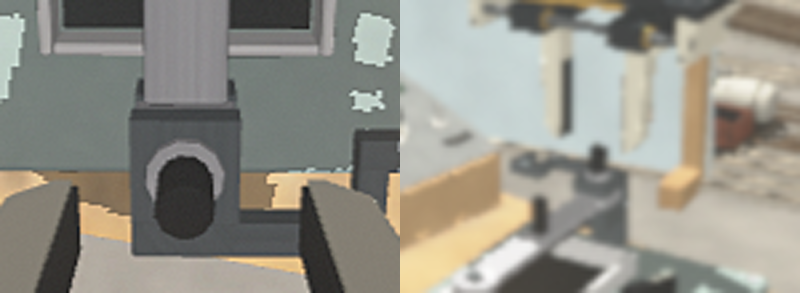

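The left half shows the pin head (185,205) between the open fingers. The right half shows the tips still at about pin-top height, so I go down 18 mm and close.

Call:
jog_arm([
  [[0,0,0.04],[0,0,0],120],
  [[0,0,0.08],[0,0,0],120],
  [[0,0,0.12],[0,0,0],120],
  [[0,0,0.12],[0,0,0],120],
])

```text
time: 6.8
tool_pos: [0.5388, -0.0633, 0.0673]
orientation: [0.633, 0.774, -0.0, -0.0]
wrist_force: [-1.6, -0.1, -1.4]
finger_gap: 0.0494
grasp_force: 0.0
```

Call:
jog_arm([
  [[0,0,0.03],[0,0,0],120],
  [[0,0,0.06],[0,0,0],120],
  [[0,0,0.06],[0,0,0],180],
  [[0,0,0.06],[0,0,0],230],
  [[0,0,0.06],[0,0,0],255],
  [[0,0,0.06],[0,0,0],255],
  [[0,0,0.06],[0,0,0],255],
])

```text
time: 7.68
tool_pos: [0.539, -0.0633, 0.0618]
orientation: [0.633, 0.774, 0.0, 0.0]
wrist_force: [0.3, 0.5, 1.0]
finger_gap: 0.0132
grasp_force: 25.0
```

The pin is gripped (13 mm gap, 25 N). I lift it 50 mm, shift (58, −6) in the shaker frame, and check.

Call:
jog_arm([
  [[0,0,-0.15],[0,0,0],255],
  [[0,0,-0.35],[0,0,0],255],
  [[0,0,-0.5],[0,0,0],255],
  [[-0.03,0.3,-0.5],[0,0,0],255],
  [[-0.065,0.58,-0.5],[0,0,0],255],
  [[-0.065,0.58,-0.5],[0,0,0],255],
  [[-0.065,0.58,-0.5],[0,0,0],255],
  [[-0.065,0.58,-0.5],[0,0,0],255],
])

```text
time: 8.68
tool_pos: [0.5966, -0.0582, 0.1121]
orientation: [0.633, 0.774, 0.0, 0.0]
wrist_force: [-0.4, -1.1, 0.1]
finger_gap: 0.0129
grasp_force: 25.0
```

Run:
```python
from h import *
p,th,s=pose(); print(p,np.degrees(th),s["finger_gap"],s["grasp_force"],s["wrist_force"])
im,K,Rm,t=cam("wrist"); ims,Ks,Rs,ts=cam("scene")
save("w6",np.hstack([cv2.resize(im[140:270,170:340],(400,306),interpolation=cv2.INTER_CUBIC),cv2.resize(ims[133:207,220:320],(400,306),interpolation=cv2.INTER_CUBIC)]))
```

```text
[ 0.59663641 -0.05819992  0.11214334] 101.46749253154674 0.012934534679438147 24.999847412109375 [-0.35443893 -1.05103052  0.0523737 ]
```

View pics/w6.png

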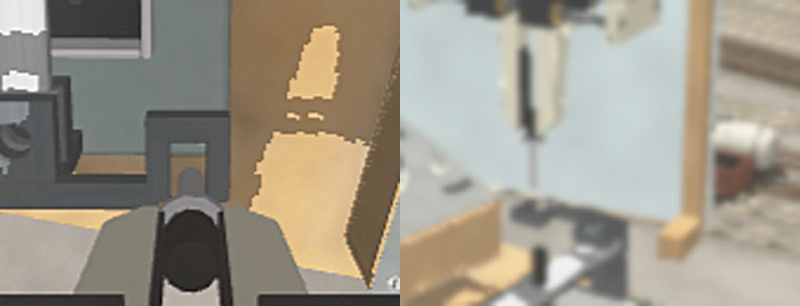

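The pin hangs in the grip with its shank (190,180) in line with the slot centre (189). Lowering.

Call:
jog_arm([
  [[0,0,0.1],[0,0,0],255],
  [[0,0,0.17],[0,0,0],255],
  [[0,0,0.24],[0,0,0],255],
  [[0,0,0.24],[0,0,0],255],
])

```text
time: 9.28
tool_pos: [0.5968, -0.0581, 0.0869]
orientation: [0.633, 0.774, -0.0, -0.001]
wrist_force: [-0.6, 0.9, -1.5]
finger_gap: 0.0132
grasp_force: 25.0
```

Call:
jog_arm([
  [[0,0,0.08],[0,0,0],255],
  [[0,0,0.16],[0,0,0],255],
  [[0,0,0.22],[0,0,0],255],
  [[0,0,0.25],[0,0,0],255],
  [[0,0,0.25],[0,0,0],255],
])

```text
time: 9.9
tool_pos: [0.5971, -0.0581, 0.0625]
orientation: [0.633, 0.774, -0.0, -0.0]
wrist_force: [-0.1, 0.3, -0.6]
finger_gap: 0.0131
grasp_force: 25.0
```

Call:
jog_arm([
  [[0,0,0.005],[0,0,0],200],
  [[0,0,0.005],[0,0,0],180],
  [[0,0,0.005],[0,0,0],150],
  [[0,0,0.005],[0,0,0],150],
  [[0,0,-0.2],[0,0,0],150],
  [[0,0,-0.6],[0,0,0],150],
  [[0,0,-0.6],[0,0,0],150],
])

```text
time: 10.78
tool_pos: [0.5988, -0.0583, 0.1277]
orientation: [0.633, 0.774, 0.002, 0.003]
wrist_force: [0.5, 0.3, -0.1]
finger_gap: 0.0382
grasp_force: 0.0
```

Run:
```python
from h import *
p,th,s=pose(); print(p,np.degrees(th),s["finger_gap"],s["wrist_force"])
im,K,Rm,t=cam("wrist"); ims,Ks,Rs,ts=cam("scene")
save("w7",np.hstack([cv2.resize(im[100:300,128:384],(400,313),interpolation=cv2.INTER_CUBIC),cv2.resize(ims[133:207,220:320],(400,313),interpolation=cv2.INTER_CUBIC)]))
```

```text
[ 0.59876896 -0.05833585  0.12766571] 101.47695825666194 0.038246955357383566 [ 0.47193223  0.30810474 -0.12443433]
```

View pics/w7.png

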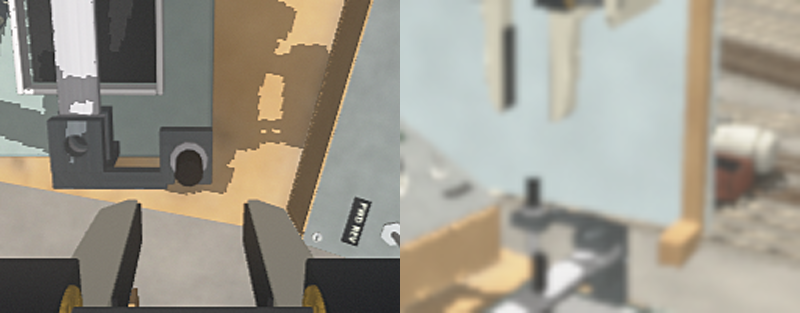

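The pin is parked upright in the notch: flange at (188,165) on the plate, bore empty, fingers clear. Next is the grip post.

Run:
```python
from h import *
plan([.5215,.0183,.135],np.radians(101.45))
plan([.5215,.0183,.051],np.radians(101.45),p=np.array([.5215,.0183,.135]),th0=np.radians(101.45))
```

```text
([0.9, -0.592, -0.112], np.float64(0.001), 2)
([0.0, 0.0, 0.84], np.float64(-0.0), 2)
```

Call:
jog_arm([
  [[0.45,-0.3,-0.1],[0,0,0],150],
  [[0.9,-0.58,-0.1],[0,0,0],150],
  [[0.9,-0.58,-0.1],[0,0,0],150],
  [[0.9,-0.58,-0.1],[0,0,0],150],
])

```text
time: 11.38
tool_pos: [0.5224, 0.0185, 0.1325]
orientation: [0.633, 0.774, -0.0, -0.0]
wrist_force: [0.8, -0.8, -0.1]
finger_gap: 0.0385
grasp_force: 0.0
```

Run:
```python
from h import *
p,th,s=pose(); print(p,np.degrees(th))
im,K,Rm,t=cam("wrist"); q=proj([[.5215,.0183,.098]],K,Rm,t)[0]; print(q)
g=cv2.cvtColor(im,cv2.COLOR_BGR2GRAY); u,v=q.astype(int); print(g[v-14:v+16:2,u-14:u+16:2])
plan([.5215,.0183,.051],np.radians(101.45))
```

```text
[0.52242203 0.01847594 0.13250649] 101.50442425333716
[249.88171366 205.87330142]
[[ 48  57 141 138 139 146  87  40  54 105 144 141 139 136  51]
 [ 51  56 139 136 145  51  38  41  43  38  74 144 138 136  49]
 [ 51  55 140 137 128  36  42  41  45  43  31 137 139 135  50]
 [ 52  54 140 140  83  42  41  41  42  44  38 134 138 135  50]
 [ 51  55 141 141  80  41  42  47  45  44  42 135 140 136  48]
 [ 51  52 142 144  64  46  47  48  47  50  43 131 140 135  47]
 [ 52  53 141 143  61  49  47  44  47  49  44 105 139 134  49]
 [ 51  50 140 144  52  45  45  47  47  49  47  91 140 138  47]
 [ 53  50 141 141  82  46  43  48  48  48  45 136 139 139  45]
 [ 53  50 141 138 100  38  47  47  48  47  33 139 136 139  47]
 [ 52  45 140 139 141 104  36  41  40  35 141 140 139 139  46]
 [ 51  46 141 134 137 139 145 149 150 142 140 139 138 138  45]
 [ 53  46 139 136 139 137 139 139 144 137 138 136 138 136  48]
 [ 52  48 139 136 139 136 140 141 141 136 139 136 137 134  47]
 [ 53  45 141 137 138 137 140 139 143 137 138 137 137 134  48]]
([0.004, -0.011, 0.814], np.float64(0.001), 2)
```

Call:
jog_arm([
  [[0,-0.01,0.4],[0,0,0],150],
  [[0,-0.01,0.7],[0,0,0],150],
  [[0,-0.01,0.8],[0,0,0],150],
  [[0,-0.01,0.8],[0,0,0],200],
  [[0,-0.01,0.8],[0,0,0],255],
  [[0,-0.01,0.8],[0,0,0],255],
  [[0,-0.01,0.8],[0,0,0],255],
], squeeze=12)

```text
time: 12.3
tool_pos: [0.5216, 0.0182, 0.0537]
orientation: [0.633, 0.774, 0.0, 0.0]
wrist_force: [-3.2, -1.9, 5.2]
finger_gap: 0.0116
grasp_force: 12.0
```

Call:
jog_arm([
  [[0.017,-0.165,0],[0,0,0],255],
  [[0.066,-0.323,0],[0,0,0],255],
  [[0.145,-0.469,0],[0,0,0],255],
  [[0.252,-0.595,0],[0,0,0],255],
  [[0.382,-0.7,0],[0,0,0],255],
  [[0.53,-0.774,0],[0,0,0],255],
  [[0.73,-0.824,0],[0,0,0],255],
  [[0.73,-0.824,0],[0,0,0],255],
])

```text
time: 13.3
tool_pos: [0.426, 0.0753, 0.0532]
orientation: [0.632, 0.775, 0.001, 0.0]
wrist_force: [4.3, 3.5, 4.0]
finger_gap: 0.0117
grasp_force: 12.0
```

Call:
jog_arm([
  [[0,0,0],[0,0,0],180],
  [[0,0,0],[0,0,0],140],
  [[0,0,0],[0,0,0],140],
  [[0,0,-0.4],[0,0,0],100],
  [[0,0,-0.9],[0,0,0],0],
  [[0,0,-0.9],[0,0,0],0],
])

```text
time: 14.05
tool_pos: [0.4275, 0.0736, 0.1463]
orientation: [0.633, 0.774, 0.002, 0.002]
wrist_force: [-0.1, 0.4, -0.3]
finger_gap: 0.0665
grasp_force: 0.0
```

```bash
cat >> h.py <<'E'
def tins(zt=.032,name="wrist",region=None):
    """saturated blue / green blobs; rays on the lid plane"""
    im,K,Rm,t=cam(name); hsv=cv2.cvtColor(im,cv2.COLOR_BGR2HSV)
    for c,lo,hi in(("blue",(105,80,30),(130,255,255)),("green",(60,60,20),(95,255,255)),("red",(0,150,60),(8,255,255)),("yel",(22,150,90),(34,255,255))):
        m=cv2.inRange(hsv,lo,hi); n,l,st,ce=cv2.connectedComponentsWithStats(m)
        for i in range(1,n):
            if 12<st[i,4]<3000:
                w=ray([ce[i]],K,Rm,t,zt)[0]
                if .3<w[0]<.75 and -.45<w[1]<.5: print(c,ce[i].round(1),st[i].tolist(),w.round(4))
    return im,K,Rm,t
E
python3 - <<'E'
from h import *
p,th,s=pose(); print(p,s["time"])
print("top");tins(name="top"); print("scene");tins(name="scene")
E
```

```text
[0.42748709 0.07357206 0.14629894] 14.05
top
blue [188.  188.9] [185, 186, 7, 7, 36] [0.589  0.2402 0.032 ]
blue [389.8 259. ] [388, 254, 6, 11, 29] [ 0.3941 -0.3371  0.032 ]
green [105. 167.] [103, 161, 5, 11, 24] [0.653  0.4914 0.032 ]
green [ 99.8 226.1] [97, 218, 6, 16, 36] [0.4763 0.4904 0.032 ]
green [133.5 231.8] [120, 221, 25, 24, 384] [0.4611 0.3914 0.032 ]
green [182.1 233.3] [180, 230, 5, 7, 29] [0.4584 0.2508 0.032 ]
green [ 97.9 239.1] [96, 237, 5, 6, 20] [0.4387 0.4925 0.032 ]
green [ 98.3 260.1] [94, 247, 11, 24, 75] [0.3792 0.4857 0.032 ]
green [350.3 269. ] [347, 268, 7, 4, 16] [ 0.3649 -0.2261  0.032 ]
green [364.5 270.5] [359, 268, 13, 6, 39] [ 0.3613 -0.2653  0.032 ]
green [394.6 270. ] [386, 269, 17, 5, 40] [ 0.3642 -0.3488  0.032 ]
green [404.4 273.8] [400, 272, 10, 4, 14] [ 0.3541 -0.3753  0.032 ]
red [401.4 257.5] [398, 255, 8, 6, 43] [ 0.3987 -0.3696  0.032 ]
red [158.9 262.9] [145, 261, 30, 5, 69] [0.3739 0.3122 0.032 ]
scene
blue [359.4 190.8] [355, 187, 10, 9, 65] [ 0.3782 -0.3271  0.032 ]
green [390.8 186.1] [374, 175, 36, 24, 73] [ 0.3206 -0.4302  0.032 ]
green [367.9 201.5] [364, 199, 9, 7, 19] [ 0.3201 -0.2736  0.032 ]
green [208.2 256.5] [205, 255, 7, 4, 17] [0.4535 0.2507 0.032 ]
green [152.7 300.9] [144, 298, 19, 8, 60] [0.4167 0.4307 0.032 ]
red [209.6 296. ] [198, 285, 27, 21, 62] [0.3444 0.3443 0.032 ]
yel [ 93.7 291.6] [68, 276, 56, 28, 206] [0.5307 0.4957 0.032 ]
```

Run:
```python
from h import *
ims,K,Rm,t=cam("scene"); im,K2,R2,t2=cam("top")
f=lambda a:cv2.resize(a,(400,400),interpolation=cv2.INTER_CUBIC)
save("c8",np.hstack([f(ims[150:220,325:395]),f(im[230:280,360:410])]))
```

```text
(no output)
```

View pics/c8.png

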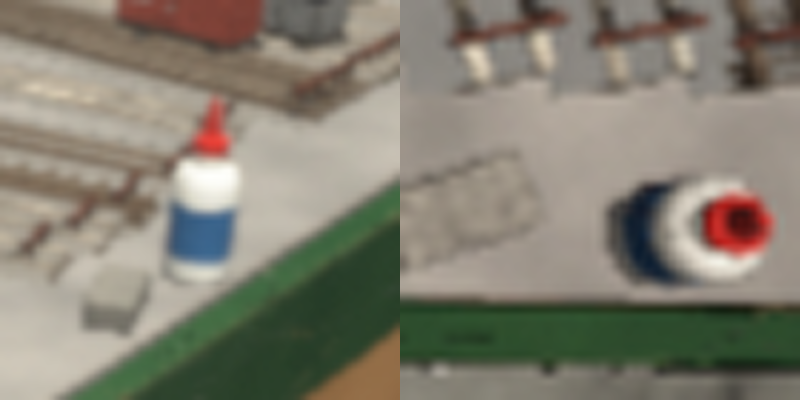

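It is the glue bottle with a blue label, and nothing hides behind it, so there are exactly two tinlets. On to the green one.

Run:
```python
from h import *
plan([.48,.235,.18],np.radians(101.45),n=2)
```

```text
([0.738, 0.427, -0.193], np.float64(0.0), 2)
([0.738, 0.427, -0.193], np.float64(0.0), 2)
```

Call:
jog_arm([
  [[0.74,0.43,-0.19],[0,0,0],0],
  [[0.74,0.43,-0.19],[0,0,0],0],
  [[0.74,0.43,-0.19],[0,0,0],0],
])

```text
time: 14.62
tool_pos: [0.4533, 0.1556, 0.1605]
orientation: [0.632, 0.775, -0.001, -0.001]
wrist_force: [-0.1, 0.3, 0.2]
finger_gap: 0.0931
grasp_force: 0.0
```

Call:
jog_arm([
  [[0.74,0.43,-0.19],[0,0,0],0],
  [[0.74,0.43,-0.19],[0,0,0],0],
  [[0.74,0.43,-0.19],[0,0,0],0],
  [[0.74,0.43,-0.19],[0,0,0],0],
])

```text
time: 15.12
tool_pos: [0.4805, 0.2345, 0.1798]
orientation: [0.633, 0.774, -0.001, -0.0]
wrist_force: [0.1, 0.5, -0.3]
finger_gap: 0.0927
grasp_force: 0.0
```

Run:
```python
from h import *
p,th,s=pose(); print(p,s["finger_gap"])
im,K,Rm,t=tins(); np.savez("w9.npz",im=im,K=K,Rm=Rm,t=t); save("w9",im)
print("top");tins(name="top")
```

```text
[0.48046558 0.23448098 0.17983412] 0.09274831590827586
blue [341.7 184.4] [333, 176, 19, 18, 272] [0.5864 0.2427 0.032 ]
green [179.8   3.5] [179, 0, 3, 8, 17] [0.3772 0.3901 0.032 ]
green [264.   23.5] [225, 0, 77, 54, 2158] [0.4628 0.3891 0.032 ]
green [265.9  13.6] [260, 0, 13, 30, 235] [0.4628 0.3981 0.032 ]
green [233.9 155.7] [225, 146, 19, 20, 274] [0.4573 0.2511 0.032 ]
green [132.7 337.6] [129, 329, 7, 17, 54] [ 0.3674 -0.0219  0.032 ]
green [139.5 337.4] [139, 334, 2, 9, 14] [ 0.3765 -0.0199  0.032 ]
green [138.  351.4] [136, 344, 4, 14, 22] [ 0.3766 -0.0438  0.032 ]
green [128.6 356.2] [126, 352, 6, 10, 32] [ 0.3645 -0.0547  0.032 ]
green [133.  375.5] [130, 367, 7, 17, 57] [ 0.3737 -0.0877  0.032 ]
red [173.2  76.2] [170, 37, 9, 84, 555] [0.3794 0.3215 0.032 ]
yel [429.    1.7] [411, 0, 32, 7, 104] [0.6189 0.4401 0.032 ]
top
blue [188.  188.9] [185, 186, 7, 7, 36] [0.589  0.2402 0.032 ]
blue [389.9 259. ] [388, 254, 6, 11, 28] [ 0.3942 -0.3373  0.032 ]
green [350.6 269.1] [348, 268, 6, 4, 17] [ 0.3646 -0.2269  0.032 ]
green [362.9 270.2] [357, 268, 14, 6, 32] [ 0.3621 -0.261   0.032 ]
green [392.3 269.9] [380, 269, 24, 5, 41] [ 0.3641 -0.3426  0.032 ]
red [401.4 257.5] [398, 255, 8, 6, 43] [ 0.3987 -0.3696  0.032 ]
```

View pics/w9.png

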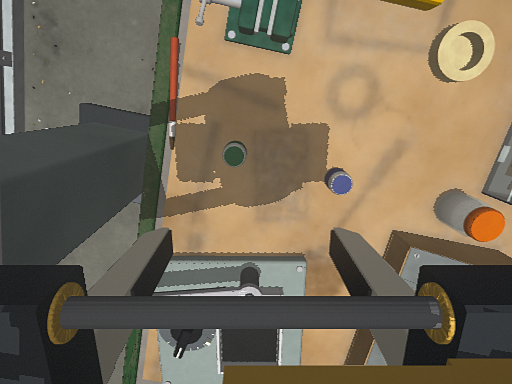

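Green lid at (234,155) and blue lid at (341,184), both upright. The measured world positions agree between the top and wrist cameras to about 2 mm.

Run:
```python
from h import *
plan([.4573,.2511,.085],np.radians(101.45))
```

```text
([0.209, -0.196, 0.953], np.float64(-0.001), 2)
```

Call:
jog_arm([
  [[0.21,-0.2,0.5],[0,0,0],90],
  [[0.21,-0.2,0.95],[0,0,0],90],
  [[0.21,-0.2,0.95],[0,0,0],90],
  [[0.21,-0.2,0.95],[0,0,0],90],
])

```text
time: 15.72
tool_pos: [0.458, 0.2521, 0.0878]
orientation: [0.633, 0.774, 0.001, 0.0]
wrist_force: [0.7, -0.1, 1.0]
finger_gap: 0.0612
grasp_force: 0.0
```

Run:
```python
from h import *
p,th,s=pose(); print(p,s["finger_gap"],np.degrees(th))
tins()
```

```text
[0.45796817 0.2520788  0.08779359] 0.06115384634813664 101.43849632895433
blue [389.  234.2] [377, 223, 25, 23, 448] [0.5863 0.2428 0.032 ]
green [272.6  31.4] [238, 0, 91, 66, 2414] [0.4483 0.3828 0.032 ]
green [298.4  16.2] [291, 0, 17, 35, 348] [0.4647 0.3964 0.032 ]
green [324.8  21. ] [308, 0, 36, 47, 1131] [0.4846 0.3971 0.032 ]
green [249.8 198.4] [238, 187, 25, 25, 458] [0.4572 0.2514 0.032 ]
red [170.5  94.7] [166, 44, 11, 108, 959] [0.3793 0.3231 0.032 ]
yel [508.8   2.5] [506, 0, 6, 7, 27] [0.613  0.4353 0.032 ]
```

Call:
jog_arm([
  [[0,0,0.4],[0,0,0],90],
  [[0,0,0.75],[0,0,0],90],
  [[0,0,0.88],[0,0,0],90],
  [[0,0,0.88],[0,0,0],90],
])

```text
time: 16.27
tool_pos: [0.4577, 0.2523, -0.0013]
orientation: [0.633, 0.774, 0.0, 0.0]
wrist_force: [-0.4, 0.2, 0.7]
finger_gap: 0.0603
grasp_force: 0.0
```

Call:
jog_arm([
  [[0,0,0.06],[0,0,0],90],
  [[0,0,0.13],[0,0,0],120],
  [[0,0,0.13],[0,0,0],255],
  [[0,0,0.13],[0,0,0],255],
  [[0,0,0.13],[0,0,0],255],
  [[0,0,0.13],[0,0,0],255],
], squeeze=15)

```text
time: 17.02
tool_pos: [0.4573, 0.2523, -0.015]
orientation: [0.633, 0.774, 0.0, 0.0]
wrist_force: [0.4, 0.1, 2.2]
finger_gap: 0.0269
grasp_force: 15.0
```

Call:
jog_arm([
  [[0,0,-0.3],[0,0,0],255],
  [[0,0,-0.8],[0,0,0],255],
  [[0,0,-1.0],[0,0,0],255],
  [[0,0,-1.0],[0,0,0],255],
])

```text
time: 17.52
tool_pos: [0.4577, 0.2525, 0.0856]
orientation: [0.633, 0.774, 0.001, 0.0]
wrist_force: [-0.2, 0.5, -0.5]
finger_gap: 0.0266
grasp_force: 15.0
```

Run:
```python
from h import *
p,th,s=pose(); print(p,s["finger_gap"],s["grasp_force"])
plan([.5258,-.0002,.09],np.radians(101.45),n=3)
```

```text
[0.45769488 0.25247884 0.0856158 ] 0.026594540756014876 14.999967472977005
([-0.871, 0.055, -0.015], np.float64(0.0), 2)
([-0.871, 0.055, -0.015], np.float64(0.0), 2)
([-0.871, 0.055, -0.015], np.float64(0.0), 2)
```

Call:
jog_arm([
  [[-0.45,0.03,-0.05],[0,0,0],255],
  [[-0.87,0.055,-0.05],[0,0,0],255],
  [[-0.87,0.055,-0.05],[0,0,0],255],
])

```text
time: 17.9
tool_pos: [0.4796, 0.166, 0.0877]
orientation: [0.634, 0.773, -0.001, -0.001]
wrist_force: [0.1, -0.1, -0.6]
finger_gap: 0.027
grasp_force: 15.0
```

Call:
jog_arm([
  [[-0.45,0.03,0],[0,0,0],255],
  [[-0.87,0.055,0],[0,0,0],255],
  [[-0.87,0.055,0],[0,0,0],255],
])

```text
time: 18.27
tool_pos: [0.5023, 0.0825, 0.0881]
orientation: [0.634, 0.774, -0.001, -0.001]
wrist_force: [0.5, -0.1, -0.7]
finger_gap: 0.0268
grasp_force: 15.0
```

Call:
jog_arm([
  [[-0.45,0.03,0],[0,0,0],255],
  [[-0.87,0.055,0],[0,0,0],255],
  [[-0.87,0.055,0],[0,0,0],255],
  [[-0.87,0.055,0],[0,0,0],255],
  [[-0.87,0.055,0],[0,0,0],255],
])

```text
time: 18.9
tool_pos: [0.525, 0.001, 0.0893]
orientation: [0.632, 0.775, -0.0, -0.0]
wrist_force: [0.7, 1.1, 0.6]
finger_gap: 0.0267
grasp_force: 15.0
```

Run:
```python
from h import *
p,th,s=pose(); print(p,s["finger_gap"],s["grasp_force"])
plan([.5258,-.0002,.0085],np.radians(101.45))
```

```text
[0.52497514 0.00097405 0.08934897] 0.026697242599984114 14.999988439958543
([-0.013, 0.006, 0.808], np.float64(0.003), 2)
```

Lower to about 1 mm above the floor, with a force check.

Call:
jog_arm([
  [[-0.01,0.005,0.4],[0,0,0],255],
  [[-0.01,0.005,0.68],[0,0,0],255],
  [[-0.01,0.005,0.76],[0,0,0],255],
  [[-0.01,0.005,0.81],[0,0,0],255],
  [[-0.01,0.005,0.81],[0,0,0],255],
  [[-0.01,0.005,0.81],[0,0,0],255],
])

```text
time: 19.65
tool_pos: [0.5265, -0.0011, 0.0097]
orientation: [0.633, 0.774, 0.0, 0.001]
wrist_force: [0.9, -0.5, -1.5]
finger_gap: 0.0268
grasp_force: 15.0
```

Call:
jog_arm([
  [[0,0,0.02],[0,0,0],255],
  [[0,0,0.025],[0,0,0],255],
  [[0,0,0.025],[0,0,0],175],
  [[0,0,0.025],[0,0,0],160],
  [[0,0,0.025],[0,0,0],160],
  [[0,0,-0.2],[0,0,0],160],
  [[0,0,-0.6],[0,0,0],120],
  [[0,0,-0.9],[0,0,0],90],
])

```text
time: 20.65
tool_pos: [0.5261, -0.0012, 0.1003]
orientation: [0.633, 0.774, 0.0, 0.0]
wrist_force: [-0.7, 0.0, -0.4]
finger_gap: 0.0504
grasp_force: 0.0
```

Run:
```python
from h import *
p,th,s=pose(); print(p,s["finger_gap"],s["wrist_force"])
tins(.054)
print("top tins");tins(.032,"top")
plan([.5863,.2428,.13],np.radians(101.45),n=3)
```

```text
[ 0.52610711 -0.00116459  0.10028917] 0.050402771747471695 [-0.68817729  0.04433571 -0.39825903]
green [ 95.  102.1] [94, 99, 3, 9, 15] [0.394  0.0533 0.054 ]
green [ 77.8 107.1] [76, 100, 4, 16, 29] [0.3814 0.047  0.054 ]
green [ 93.5 128.5] [91, 109, 5, 44, 70] [0.394  0.0332 0.054 ]
green [ 79.5 139.7] [78, 132, 5, 17, 32] [0.3837 0.0223 0.054 ]
green [ 79.3 155.4] [77, 149, 5, 14, 29] [0.384  0.0097 0.054 ]
green [250.2 184.1] [236, 180, 30, 13, 126] [0.5226 0.0132 0.054 ]
green [250.9 203.2] [238, 191, 27, 25, 523] [ 0.5264 -0.0029  0.054 ]
top tins
blue [188.  188.9] [185, 186, 7, 7, 36] [0.589  0.2402 0.032 ]
blue [389.9 259. ] [388, 254, 6, 11, 28] [ 0.3942 -0.3373  0.032 ]
green [104.8 166.2] [103, 162, 5, 10, 26] [0.6553 0.4922 0.032 ]
green [133.5 231.7] [120, 221, 25, 24, 385] [0.4611 0.3913 0.032 ]
green [ 98.9 232.5] [96, 225, 6, 17, 52] [0.4577 0.4915 0.032 ]
green [ 97.6 260. ] [94, 247, 11, 24, 65] [0.3795 0.4878 0.032 ]
green [357.8 270.7] [346, 268, 26, 6, 81] [ 0.3605 -0.2467  0.032 ]
green [392.7 269.9] [381, 269, 22, 5, 43] [ 0.3643 -0.3437  0.032 ]
red [401.4 257.5] [398, 255, 8, 6, 43] [ 0.3987 -0.3696  0.032 ]
red [158.9 262.9] [145, 261, 30, 5, 68] [0.3739 0.3123 0.032 ]
([0.758, 0.354, -0.093], np.float64(0.0), 2)
([0.758, 0.354, -0.093], np.float64(0.0), 2)
([0.758, 0.354, -0.093], np.float64(0.0), 2)
```

The green tinlet stands upright in the tray, with its lid at the expected place and height. Blue next.

Call:
jog_arm([
  [[0.38,0.17,-0.1],[0,0,0],90],
  [[0.76,0.35,-0.1],[0,0,0],90],
  [[0.76,0.35,-0.1],[0,0,0],90],
])

```text
time: 21.12
tool_pos: [0.5451, 0.0822, 0.1077]
orientation: [0.632, 0.775, -0.0, -0.0]
wrist_force: [-0.0, -0.7, -0.4]
finger_gap: 0.0602
grasp_force: 0.0
```

Call:
jog_arm([
  [[0.38,0.17,0],[0,0,0],90],
  [[0.76,0.35,0],[0,0,0],90],
  [[0.76,0.35,0],[0,0,0],90],
])

```text
time: 21.5
tool_pos: [0.5642, 0.163, 0.1077]
orientation: [0.632, 0.775, -0.0, -0.0]
wrist_force: [-0.1, -1.0, -0.7]
finger_gap: 0.0601
grasp_force: 0.0
```

Call:
jog_arm([
  [[0.38,0.17,0],[0,0,0],90],
  [[0.76,0.35,0],[0,0,0],90],
  [[0.76,0.35,0.1],[0,0,0],90],
  [[0.76,0.35,0.2],[0,0,0],90],
  [[0.76,0.35,0.2],[0,0,0],90],
  [[0.76,0.35,0.2],[0,0,0],90],
])

```text
time: 22.25
tool_pos: [0.5836, 0.2423, 0.089]
orientation: [0.633, 0.774, 0.0, 0.0]
wrist_force: [-0.1, -0.4, -0.4]
finger_gap: 0.0601
grasp_force: 0.0
```

Run:
```python
from h import *
p,th,s=pose(); print(p,s["finger_gap"],np.degrees(th))
tins()
```

```text
[0.58358382 0.24234216 0.08903991] 0.06010129323427428 101.42330565649095
blue [254.4 197.3] [242, 186, 25, 24, 472] [0.5865 0.243  0.032 ]
green [144.6   6.8] [88, 0, 95, 22, 1022] [0.4783 0.3707 0.032 ]
red [24. 53.] [13, 0, 22, 113, 1213] [0.3915 0.3215 0.032 ]
```

Run:
```python
from h import *
w=np.load("w9.npz")
for z in(.05,.065,.08,.1): print(z,ray([[485,224],[467,224]],w["K"],w["Rm"],w["t"],z).round(3).tolist())
print(ray([[452,205]],w["K"],w["Rm"],w["t"],0.0))
im,K,Rm,t=cam("scene")
hs=cv2.cvtColor(im,cv2.COLOR_BGR2HSV); m=cv2.inRange(hs,(5,180,150),(14,255,255)); n,l,st,ce=cv2.connectedComponentsWithStats(m)
i=1+st[1:,4].argmax(); print(ce[i],st[i])
for z in(.05,.065,.08,.1): print(z,ray([ce[i]],K,Rm,t,z).round(3))
```

```text
0.05 [[0.754, 0.233, 0.05], [0.734, 0.229, 0.05]]
0.065 [[0.741, 0.237, 0.065], [0.722, 0.233, 0.065]]
0.08 [[0.728, 0.241, 0.08], [0.709, 0.237, 0.08]]
0.1 [[0.71, 0.246, 0.1], [0.693, 0.242, 0.1]]
[[0.74574309 0.23764819 0.        ]]Traceback (most recent call last):
  File "<stdin>", line 7, in <module>
ValueError: attempt to get argmax of an empty sequence
```

The jar stands at x≈0.74 and the gripper body reaches at most about 0.69, so there is clearance. Descend and grip.

Call:
jog_arm([
  [[0,0.03,0.4],[0,0,0],90],
  [[0,0.03,0.75],[0,0,0],90],
  [[0,0.03,0.9],[0,0,0],90],
  [[0,0.03,0.9],[0,0,0],90],
])

```text
time: 22.85
tool_pos: [0.5863, 0.2436, -0.0014]
orientation: [0.633, 0.774, -0.0, -0.0]
wrist_force: [0.1, -0.8, 0.0]
finger_gap: 0.0603
grasp_force: 0.0
```

Call:
jog_arm([
  [[0,0,0.06],[0,0,0],90],
  [[0,0,0.13],[0,0,0],120],
  [[0,0,0.13],[0,0,0],255],
  [[0,0,0.13],[0,0,0],255],
  [[0,0,0.13],[0,0,0],255],
  [[0,0,0.13],[0,0,0],255],
])

```text
time: 23.6
tool_pos: [0.5866, 0.2438, -0.014]
orientation: [0.633, 0.774, 0.0, 0.0]
wrist_force: [-0.4, -0.8, 1.4]
finger_gap: 0.027
grasp_force: 15.0
```

Call:
jog_arm([
  [[0,0,-0.3],[0,0,0],255],
  [[0,0,-0.8],[0,0,0],255],
  [[0,0,-1.0],[0,0,0],255],
  [[0,0,-1.0],[0,0,0],255],
])

```text
time: 24.1
tool_pos: [0.587, 0.244, 0.0868]
orientation: [0.633, 0.774, 0.001, 0.001]
wrist_force: [1.0, 0.6, -1.1]
finger_gap: 0.0267
grasp_force: 15.0
```

Run:
```python
from h import *
p,th,s=pose(); print(p,s["finger_gap"],s["grasp_force"])
plan([.5182,.037,.09],np.radians(101.45),n=3)
```

```text
[0.5869758  0.24400556 0.08681036] 0.026701714715542474 15.000089169479907
([-0.631, -0.362, -0.011], np.float64(0.0), 2)
([-0.631, -0.362, -0.011], np.float64(0.0), 2)
([-0.631, -0.362, -0.011], np.float64(0.0), 2)
```

Call:
jog_arm([
  [[-0.32,-0.18,-0.05],[0,0,0],255],
  [[-0.63,-0.36,-0.05],[0,0,0],255],
  [[-0.63,-0.36,-0.05],[0,0,0],255],
])

```text
time: 24.48
tool_pos: [0.5626, 0.1732, 0.0888]
orientation: [0.634, 0.774, -0.001, -0.001]
wrist_force: [0.2, 0.8, -0.4]
finger_gap: 0.0269
grasp_force: 15.0
```

Call:
jog_arm([
  [[-0.32,-0.18,0],[0,0,0],255],
  [[-0.63,-0.36,0],[0,0,0],255],
  [[-0.63,-0.36,0],[0,0,0],255],
])

```text
time: 24.85
tool_pos: [0.5403, 0.1049, 0.0894]
orientation: [0.633, 0.774, -0.001, -0.001]
wrist_force: [-0.5, 0.6, 0.2]
finger_gap: 0.0265
grasp_force: 15.0
```

Call:
jog_arm([
  [[-0.32,-0.18,0],[0,0,0],255],
  [[-0.63,-0.36,0],[0,0,0],255],
  [[-0.63,-0.36,0],[0,0,0],255],
  [[-0.63,-0.36,0],[0,0,0],255],
  [[-0.63,-0.36,0],[0,0,0],255],
])

```text
time: 25.48
tool_pos: [0.5184, 0.0381, 0.0903]
orientation: [0.632, 0.775, -0.0, -0.0]
wrist_force: [0.3, 0.5, -0.3]
finger_gap: 0.0265
grasp_force: 15.0
```

Run:
```python
from h import *
p,th,s=pose(); print(p,s["finger_gap"],s["grasp_force"])
tins(.054)
plan([.5182,.037,.0085],np.radians(101.45))
```

```text
[0.51842303 0.0380707  0.09033656] 0.026463033715080447 14.999856404028833
blue [250.6 223. ] [228, 214, 45, 26, 439] [0.5211 0.0229 0.054 ]
blue [251.  254.9] [231, 237, 41, 37, 1184] [ 0.5271 -0.0055  0.054 ]
blue [187.  322.5] [187, 313, 1, 20, 20] [ 0.4837 -0.0838  0.054 ]
green [106.   12.4] [104, 0, 5, 28, 70] [0.3949 0.1537 0.054 ]
green [104.9  31.7] [104, 28, 3, 9, 18] [0.3949 0.1417 0.054 ]
green [ 80.8 117.8] [80, 109, 2, 17, 20] [0.3812 0.0801 0.054 ]
green [ 82.1 182.7] [81, 177, 3, 14, 26] [0.3844 0.0301 0.054 ]
green [ 80.5 206.4] [79, 200, 6, 13, 24] [0.3841 0.0099 0.054 ]
green [ 70.7 369.1] [68, 358, 6, 22, 57] [ 0.3821 -0.1586  0.054 ]
([-0.009, -0.004, 0.819], np.float64(0.003), 2)
```

Call:
jog_arm([
  [[-0.005,0,0.4],[0,0,0],255],
  [[-0.005,0,0.68],[0,0,0],255],
  [[-0.005,0,0.76],[0,0,0],255],
  [[-0.005,0,0.81],[0,0,0],255],
  [[-0.005,0,0.81],[0,0,0],255],
  [[-0.005,0,0.81],[0,0,0],255],
])

```text
time: 26.28
tool_pos: [0.5188, 0.0366, 0.0107]
orientation: [0.633, 0.774, 0.0, 0.0]
wrist_force: [0.6, -0.7, 0.1]
finger_gap: 0.0268
grasp_force: 15.0
```

Call:
jog_arm([
  [[0,0,0.01],[0,0,0],255],
  [[0,0,0.015],[0,0,0],255],
  [[0,0,0.015],[0,0,0],255],
])

```text
time: 26.65
tool_pos: [0.5183, 0.0366, 0.0083]
orientation: [0.633, 0.774, 0.0, 0.0]
wrist_force: [-0.1, 0.6, 0.2]
finger_gap: 0.027
grasp_force: 15.0
```

Call:
jog_arm([
  [[0,0,0],[0,0,0],175],
  [[0,0,0],[0,0,0],160],
  [[0,0,0],[0,0,0],160],
  [[0,0,-0.2],[0,0,0],160],
  [[0,0,-0.6],[0,0,0],120],
  [[0,0,-1.0],[0,0,0],120],
  [[0,0,-1.0],[0,0,0],120],
])

```text
time: 27.52
tool_pos: [0.52, 0.0366, 0.113]
orientation: [0.633, 0.774, 0.002, 0.002]
wrist_force: [-0.6, 0.0, -1.0]
finger_gap: 0.0493
grasp_force: 0.0
```

Run:
```python
from h import *
p,th,s=pose(); print(p,s["finger_gap"],s["wrist_force"])
im,K,Rm,t=tins(.054)
# open-bar post: expected near (0.4265,0.0745)
q=proj([[.4265,.0745,.098]],K,Rm,t)[0]; print("post exp px",q)
g=cv2.cvtColor(im,cv2.COLOR_BGR2GRAY); u,v=q.astype(int)
print(g[max(v-24,0):v+28:4,max(u-32,0):u+34:4])
plan([.4268,.0745,.1085],np.radians(101.45))
```

```text
[0.51997709 0.03663764 0.11304721] 0.04932761453422063 [-0.62704263  0.03659312 -1.03621755]
blue [248.4 178.7] [235, 175, 28, 11, 98] [0.5149 0.0522 0.054 ]
blue [248.4 196.8] [236, 185, 26, 25, 477] [0.5182 0.0361 0.054 ]
green [114.6  10. ] [113, 0, 4, 23, 53] [0.393  0.1586 0.054 ]
green [113.1  30.8] [112, 23, 3, 15, 25] [0.393  0.1445 0.054 ]
green [ 88.5 196.8] [87, 192, 5, 11, 18] [0.3814 0.0089 0.054 ]
green [248.5 218.7] [235, 214, 28, 14, 164] [0.5223 0.016  0.054 ]
green [248.6 237.6] [237, 227, 24, 22, 430] [ 0.5259 -0.002   0.054 ]
green [ 85.9 261.4] [83, 259, 6, 6, 15] [ 0.3822 -0.0551  0.054 ]
post exp px [128.05990467 138.71021501]
[[ 67  69  68 112 119 119 122 120 210 112 117 119 121 122 120 123 123]
 [ 68  72  65 107 120 120 114  97  99 163 206 116 212 228 238 235 232]
 [135 216 224 231 226 226 226 227 227 227 237 233 230 229 230 229 230]
 [136 227 223 224 225 225 226 233 180  59  55  56 137 229 228 230 231]
 [136 214 224 224 225 226 236  66  73  70  59  60  61 232 232 232 232]
 [141 125 227 226 227 227  84  68  72  78  61  59  60 234 231 229 229]
 [143 127 228 225 223 223 150  67  69  74  60  59  30 230 229 230 232]
 [140 121 226 227 226 228 231  71  66  57 175 235 227 229 231 230 230]
 [136 223 225 224 226 226 232 229 221 108 104 111 140 190 122 127 122]
 [ 91  70  59  94 106 117 122 184 197 195 198 200 200 211 125 126 123]
 [ 69  67  63 101 106 122 123 200 195 196 197 197 200 207 123 125 125]
 [ 68  69  62 100 100 121 121 199 194 194 196 196 201 203 124 126 125]
 [ 69  71  61 100 100 121 120 197 193 193 192 195 198 200 123 125 126]]
([0.555, -0.829, 0.022], np.float64(0.001), 2)
```

Both tinlets stand in the tray: blue lid at tray y≈+18 mm and green at −21 mm, both round and at the right height. The post is where expected. Now shut the bar.

Call:
jog_arm([
  [[0.28,-0.41,0],[0,0,0],130],
  [[0.555,-0.825,0],[0,0,0],150],
  [[0.555,-0.825,0],[0,0,0],150],
  [[0.555,-0.825,0],[0,0,0],150],
])

```text
time: 28.08
tool_pos: [0.4266, 0.0745, 0.1082]
orientation: [0.633, 0.774, 0.0, 0.0]
wrist_force: [1.2, -0.4, -0.2]
finger_gap: 0.0384
grasp_force: 0.0
```

Run:
```python
from h import *
p,th,s=pose(); print(p,s["finger_gap"])
plan([.4265,.0747,.0535],np.radians(101.45))
```

```text
[0.42664704 0.07450003 0.10818902] 0.0384302620969024
([0.002, -0.001, 0.547], np.float64(0.001), 1)
```

Call:
jog_arm([
  [[0,0,0.25],[0,0,0],150],
  [[0,0,0.45],[0,0,0],150],
  [[0,0,0.54],[0,0,0],150],
  [[0,0,0.54],[0,0,0],200],
  [[0,0,0.54],[0,0,0],255],
  [[0,0,0.54],[0,0,0],255],
  [[0,0,0.54],[0,0,0],255],
], squeeze=12)

```text
time: 28.95
tool_pos: [0.4262, 0.0745, 0.0548]
orientation: [0.633, 0.774, -0.0, -0.0]
wrist_force: [-5.8, -1.1, 4.5]
finger_gap: 0.0115
grasp_force: 12.0
```

Call:
jog_arm([
  [[-0.171,0.039,0],[0,0,0],255],
  [[-0.322,0.107,0],[0,0,0],255],
  [[-0.457,0.203,0],[0,0,0],255],
  [[-0.57,0.325,0],[0,0,0],255],
  [[-0.656,0.466,0],[0,0,0],255],
  [[-0.713,0.622,0],[0,0,0],255],
  [[-0.735,0.744,0],[0,0,0],255],
  [[-0.739,0.8,0],[0,0,0],255],
])

```text
time: 29.95
tool_pos: [0.52, 0.0177, 0.0545]
orientation: [0.633, 0.774, -0.0, 0.0]
wrist_force: [-1.7, -4.8, 1.9]
finger_gap: 0.0114
grasp_force: 12.0
```

Call:
jog_arm([
  [[0,0.02,0],[0,0,0],255],
  [[0,0.04,0],[0,0,0],255],
  [[0,0.04,0],[0,0,0],255],
])

```text
time: 30.32
tool_pos: [0.5217, 0.0181, 0.0543]
orientation: [0.633, 0.774, -0.002, -0.001]
wrist_force: [-17.7, -9.4, 9.2]
finger_gap: 0.0117
grasp_force: 12.0
```

The force of about 18 N shows the bar is against its stop, at the same post position as at the start. Release and go back to the pin.

Call:
jog_arm([
  [[0,-0.01,0],[0,0,0],180],
  [[0,-0.02,0],[0,0,0],150],
  [[0,-0.02,0],[0,0,0],150],
  [[0,-0.02,-0.4],[0,0,0],150],
  [[0,-0.02,-0.8],[0,0,0],150],
  [[0,-0.02,-0.8],[0,0,0],150],
  [[0,-0.02,-0.8],[0,0,0],150],
])

```text
time: 31.2
tool_pos: [0.5213, 0.0185, 0.1336]
orientation: [0.633, 0.774, -0.0, -0.0]
wrist_force: [0.0, 0.6, -0.2]
finger_gap: 0.0382
grasp_force: 0.0
```

Run:
```python
from h import *
p,th,s=pose(); print(p,s["finger_gap"])
im,K,Rm,t=cam("wrist"); g=cv2.cvtColor(im,cv2.COLOR_BGR2GRAY)
for P in([.5215,.0183,.098],[.5969,-.0581,.108],[.5385,-.0631,.084]):
    q=proj([P],K,Rm,t)[0]; u,v=q.astype(int); print(q.round(1)); print(g[v-20:v+21:4,u-20:u+21:4])
plan([.5969,-.0581,.125],np.radians(101.47))
```

```text
[0.52128769 0.01854405 0.13356986] 0.03821494076009775
[251.3 205.8]
[[ 51  51 123 137 137 141 137 139 111  53  52]
 [ 53  50 122 138 137 145 138 138 107  53  52]
 [ 51  51 121 138  36  42  33 140 105  51  53]
 [ 51  49 121 144  45  43  41 143  97  49  54]
 [ 52  52 122 147  49  47  49 139  93  53  53]
 [ 53  50 122 121  46  48  49 132 108  48  57]
 [ 54  53 121 139  43  47  44 140 110  49  57]
 [ 53  50 122 137 140 148 141 137  78  49  54]
 [ 53  54 119 136 136 141 135 139 111  54  53]
 [ 53  54 118 135 136 140 138 138  79  53  51]
 [ 57  56 117 136 135 139 137 138  79  54  55]]
[320.1 309. ]
[[ 43 125 123 124 124 126  88  89  90  40  44]
 [ 50 115 122 124 123 128  94  80 102  36  43]
 [ 58  49  48  47  51  50  50  76 101  47  41]
 [ 63  63  64  63  62  63  63  60  88  93  37]
 [ 71  70  68  70  70  69  71  69  91 127  36]
 [ 78  78  79  75  77  79  76  77  86 118  36]
 [ 78  78  80  77  76  77  81  79  79 134  28]
 [ 83  81  83  82  82  81  82  81  78 132  28]
 [ 81  81  81  81  79  81  82  81  76 109  25]
 [ 81  81  79  81  80  81  80  81  78 128  25]
 [ 56  68  67  68  68  77  73  68  74 137  25]]
[251.8 286.1]
[[197 208 104 100  98  96  97 100 106 121 120]
 [196 155  69  68  68  69  71  69  69 119 106]
 [170 152 136 131 133 138 132 133 139 172 170]
 [183 169 132 129 129 135 126 128 135 201 198]
 [183 173 132 132  98 102  99 129 132 202 195]
 [183 171 131  88  63  63  63 128 132 201 196]
 [189 169 132 130  80  60 104 129 131 202 198]
 [169 157 131 129 132 132 128 131 134  58  57]
 [ 64  66  67  66  65  64  65  64  67  67  64]
 [ 80  79  79  80  79  79  81  80  78  78  76]
 [ 77  78  79  76  76  76  78  77  75  79  77]]
([-0.902, 0.591, 0.081], np.float64(0.0), 2)
```

Call:
jog_arm([
  [[-0.45,0.3,0],[0,0,0],150],
  [[-0.9,0.59,0],[0,0,0],150],
  [[-0.9,0.59,0.08],[0,0,0],150],
  [[-0.9,0.59,0.08],[0,0,0],150],
  [[-0.9,0.59,0.08],[0,0,0],150],
])

```text
time: 31.88
tool_pos: [0.5966, -0.0573, 0.1261]
orientation: [0.633, 0.774, -0.0, -0.0]
wrist_force: [-0.8, 0.2, 0.1]
finger_gap: 0.0383
grasp_force: 0.0
```

Run:
```python
from h import *
p,th,s=pose(); print(p,s["finger_gap"],np.degrees(th))
im,K,Rm,t=cam("wrist"); g=cv2.cvtColor(im,cv2.COLOR_BGR2GRAY)
q=proj([[.5971,-.0581,.108],[.5971,-.0581,.088]],K,Rm,t); print(q.round(1)); u,v=q[0].astype(int); print(g[v-26:v+20:3,u-21:u+22:3])
plan([.5971,-.0581,.062],np.radians(101.47))
```

```text
[ 0.59659802 -0.05725318  0.1261176 ] 0.03834422088462053 101.51689894696769
[[251.5 214.2]
 [251.5 205.5]]
[[121  82  84  85  83  83  83  84  84  85  84  86  77 108 103]
 [122  81  84  83  85  84  83  85  84  87  85  86  76 110 108]
 [122  82  81  83  82  82 126 141 134  90  85  85  81 112 110]
 [123  86  85  86  78 137 143 151 143 142 120  85  82 116 113]
 [121  86  86  81 140 108  44  48  44  79 142  82  81 119 118]
 [128  85  85  78 145  43  49  49  50  47 134 125  79 119 120]
 [127  84  86  94 151  46  50  54  56  48 106 108  88 120 120]
 [ 79  77  87  81 132  50  55  52  54  54  77  97  88 120 120]
 [ 67  78  87  87  93  55  56  55  56  51  50  88  86 121 120]
 [ 83  84  88  86  62  54  53  52  52  55  71  87  97 120 120]
 [ 83  85  88  87  83  47  54  54  55  51  90  89  98 120 121]
 [ 87  88  86 116 114 113  68  46  67 116 118 123 124 124 122]
 [205 206 197 186 188 175  96 104 179 101 181 136 105 204 138]
 [192 191 191 183 181 180 175 183 184 187 189 190 191 195 192]
 [191 192 193 189 185 184 182 186 186 187 190 193 194 195 192]
 [193 192 190 188 186 185 187 187 190 190 191 191 193 193 193]]
([-0.009, 0.002, 0.645], np.float64(0.002), 2)
```

Call:
jog_arm([
  [[-0.01,0,0.3],[0,0,0],150],
  [[-0.01,0,0.55],[0,0,0],150],
  [[-0.01,0,0.64],[0,0,0],150],
  [[-0.01,0,0.64],[0,0,0],200],
  [[-0.01,0,0.64],[0,0,0],255],
  [[-0.01,0,0.64],[0,0,0],255],
  [[-0.01,0,0.64],[0,0,0],255],
], squeeze=25)

```text
time: 32.8
tool_pos: [0.5979, -0.059, 0.0632]
orientation: [0.633, 0.774, 0.0, 0.001]
wrist_force: [-0.1, 0.6, 6.1]
finger_gap: 0.013
grasp_force: 25.0
```

Call:
jog_arm([
  [[0,0,-0.15],[0,0,0],255],
  [[0,0,-0.35],[0,0,0],255],
  [[0,0,-0.5],[0,0,0],255],
  [[0,0,-0.5],[0,0,0],255],
  [[0,0,-0.5],[0,0,0],255],
])

```text
time: 33.42
tool_pos: [0.5972, -0.059, 0.1118]
orientation: [0.633, 0.774, -0.0, -0.0]
wrist_force: [-0.2, 0.3, 0.3]
finger_gap: 0.0132
grasp_force: 25.0
```

Run:
```python
from h import *
p,th,s=pose(); print(p,s["finger_gap"],np.degrees(th))
plan([.5392,-.0635,.112],np.radians(101.47))
```

```text
[ 0.59720834 -0.05895409  0.11182953] 0.013153715924712057 101.47650211325006
([0.071, -0.578, -0.002], np.float64(0.0), 1)
```

Call:
jog_arm([
  [[0.03,-0.3,0],[0,0,0],255],
  [[0.065,-0.58,0],[0,0,0],255],
  [[0.065,-0.58,0],[0,0,0],255],
  [[0.065,-0.58,0],[0,0,0],255],
  [[0.065,-0.58,0],[0,0,0],255],
])

```text
time: 34.05
tool_pos: [0.5397, -0.0641, 0.1119]
orientation: [0.633, 0.774, -0.0, -0.0]
wrist_force: [0.0, 0.1, -0.1]
finger_gap: 0.0128
grasp_force: 25.0
```

Run:
```python
from h import *
p,th,s=pose(); print(p,s["finger_gap"],np.degrees(th))
plan([.5391,-.0640,.112],np.radians(101.47))
im,K,Rm,t=cam("wrist")
save("w10",cv2.resize(im[140:270,170:340],(680,520),interpolation=cv2.INTER_CUBIC))
```

```text
[ 0.5396788  -0.06409508  0.11190277] 0.012810610594849444 101.48394242162823
([0.002, -0.005, -0.001], np.float64(0.0), 1)
```

View pics/w10.png

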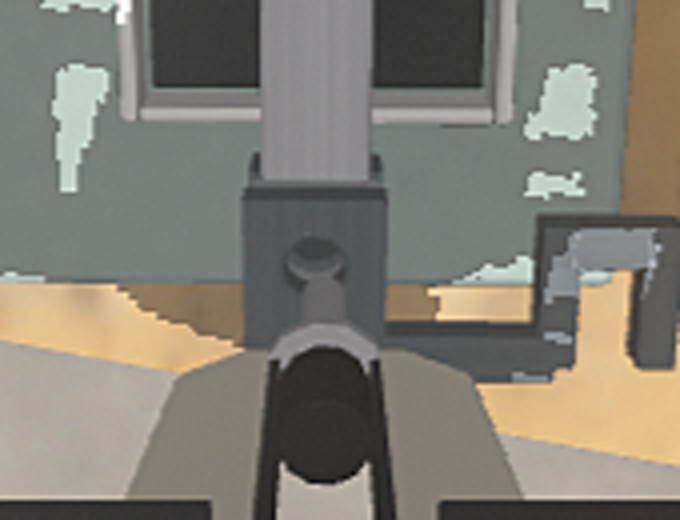

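The picture shows the held pin above the bore (hole (315,262), shank about (321,285)). The pin is roughly 1 mm too far in +x, so I nudge −0.8 mm and lower while watching the force.

Call:
jog_arm([
  [[0,-0.008,0.08],[0,0,0],255],
  [[0,-0.008,0.14],[0,0,0],255],
  [[0,-0.008,0.2],[0,0,0],255],
  [[0,-0.008,0.2],[0,0,0],255],
])

```text
time: 34.6
tool_pos: [0.5382, -0.0643, 0.0915]
orientation: [0.633, 0.774, -0.0, -0.0]
wrist_force: [0.1, -0.9, -0.4]
finger_gap: 0.0131
grasp_force: 25.0
```

Call:
jog_arm([
  [[0,0,0.06],[0,0,0],255],
  [[0,0,0.12],[0,0,0],255],
  [[0,0,0.15],[0,0,0],255],
  [[0,0,0.15],[0,0,0],255],
])

```text
time: 35.1
tool_pos: [0.5384, -0.0643, 0.077]
orientation: [0.633, 0.774, -0.0, -0.0]
wrist_force: [0.5, 0.4, -1.6]
finger_gap: 0.013
grasp_force: 25.0
```

Call:
jog_arm([
  [[0,0,0.05],[0,0,0],255],
  [[0,0,0.1],[0,0,0],255],
  [[0,0,0.13],[0,0,0],255],
  [[0,0,0.13],[0,0,0],255],
])

```text
time: 35.6
tool_pos: [0.5383, -0.0643, 0.0639]
orientation: [0.633, 0.774, -0.0, -0.0]
wrist_force: [-1.3, -0.6, -0.4]
finger_gap: 0.0129
grasp_force: 25.0
```

Release and rise.

Call:
jog_arm([
  [[0,0,0.005],[0,0,0],200],
  [[0,0,0.005],[0,0,0],180],
  [[0,0,0.005],[0,0,0],150],
  [[0,0,0.005],[0,0,0],150],
  [[0,0,-0.2],[0,0,0],150],
  [[0,0,-0.6],[0,0,0],150],
  [[0,0,-0.6],[0,0,0],150],
  [[0,0,-0.6],[0,0,0],150],
])

```text
time: 36.6
tool_pos: [0.5385, -0.0643, 0.1247]
orientation: [0.633, 0.774, 0.0, 0.0]
wrist_force: [-0.0, -1.0, 0.6]
finger_gap: 0.0381
grasp_force: 0.0
```

Run:
```python
from h import *
p,th,s=pose(); print(p,s["finger_gap"],s["wrist_force"])
im,K,Rm,t=cam("wrist"); g=cv2.cvtColor(im,cv2.COLOR_BGR2GRAY)
q=proj([[.5387,-.0634,.108],[.5387,-.0634,.088]],K,Rm,t); print(q.round(1)); u,v=q[0].astype(int); print(g[v-26:v+20:3,u-21:u+22:3])
# dial: index and pointer whites
d=proj([[.4377,-.0003,.031]],K,Rm,t)[0]; print("dial px",d)
plan([.4377,-.0003,.17],np.radians(101.47))
```

```text
[ 0.53853847 -0.06430401  0.12472153] 0.03805107939412867 [-0.01815965 -1.04709145  0.56432625]
[[251.5 212.6]
 [251.4 204. ]]
[[123  93  88  86  85  88  86  86  84  88  85  88  84 122 121]
 [124  91  86  87  82  86  84  86  81  86  84  84  81 125 122]
 [122  93  85  87  82  88 140 138 125  82  84  86  82 124 122]
 [122  93  85  87 128 139 146 151 143 142  92  87  78 123 123]
 [122  91  87  86 140  62  42  46  40 135 144  85  82 121 121]
 [124  93  87 132 118  44  49  49  47  39 143  94  80 123 122]
 [125  94  85 141  89  50  53  55  51  46 135  89  80 124 123]
 [118  92  86 105  80  52  53  51  53  52 136  86  80 127 123]
 [113  92  87  88  69  53  52  51  52  52  84  85  83 125 125]
 [112  95  87  87  51  52  53  53  53  51  82  86  86 129 129]
 [114  94  87  87  87  50  51  53  51  47  86  86  84  71  70]
 [115  93  86  87  85  87  48  47  61  89  84  86  85  87  89]
 [195  88  85  85  86  85  85  86  87  84  86  85  84  85  85]
 [187 129  87  85  89  86  87  85  87  86  87  84  88  87  87]
 [185 144  74  72  72  75  73  63  64  68  66  67  63  63  66]
 [161 181 194 198 196 196 195 191 191 191 195 198 199 202 201]]
dial px [155.69001038  98.28622068]
([0.827, -0.858, -0.46], np.float64(0.0), 3)
```

The pin is home: flange ring on the cheek, head at the expected pixels. Now the dial, starting with a view from above it.

Call:
jog_arm([
  [[0.41,-0.43,-0.23],[0,0,0],150],
  [[0.83,-0.86,-0.46],[0,0,0],120],
  [[0.83,-0.86,-0.46],[0,0,0],120],
  [[0.83,-0.86,-0.46],[0,0,0],120],
  [[0.83,-0.86,-0.46],[0,0,0],120],
])

```text
time: 37.28
tool_pos: [0.4379, -0.0005, 0.1691]
orientation: [0.633, 0.774, -0.001, -0.001]
wrist_force: [-0.6, 0.9, 0.6]
finger_gap: 0.0494
grasp_force: 0.0
```

```bash
cat > dial.py <<'E'
from h import *
p,th,s=pose(); print(p,np.degrees(th),s["time"])
im,K,Rm,t=cam("wrist"); hsv=cv2.cvtColor(im,cv2.COLOR_BGR2HSV); g=cv2.cvtColor(im,cv2.COLOR_BGR2GRAY)
c=np.array([.4377,.0013]); q=proj([[*c,.031]],K,Rm,t)[0]; print("dial px",q)
m=((g>115)&(hsv[...,1]<70)).astype(np.uint8)
n,l,st,ce=cv2.connectedComponentsWithStats(m)
for i in range(1,n):
    if np.linalg.norm(ce[i]-q)<48 and st[i,4]>2:
        ys,xs=np.where(l==i)
        for z in(.031,.056):
            w=ray(np.c_[xs,ys],K,Rm,t,z)[:,:2]-c; r=np.linalg.norm(w,axis=1)*1000; mw=w.mean(0)
            if z==.031 or st[i,4]>15: print(st[i].tolist(),ce[i].round(1),g[l==i].mean().round(),"z",z,"r",r.min().round(1),r.max().round(1),"mean r",(np.linalg.norm(mw)*1000).round(1),"ang",np.degrees(np.arctan2(mw[1],mw[0])).round(1))
# disc
E
python3 dial.py
```

```text
[ 0.43794354 -0.00050021  0.16909969] 101.44847473067118 37.275
dial px [251.18332384 174.170349  ]
[243, 139, 2, 4, 6] [243.3 140.8] 148.0 z 0.031 r 36.7 40.1 mean r 38.1 ang 114.3
[253, 138, 2, 4, 5] [253.2 139.4] 164.0 z 0.031 r 37.0 40.2 mean r 38.7 ang 98.1
[262, 141, 3, 3, 5] [263. 142.] 157.0 z 0.031 r 36.7 39.4 mean r 38.1 ang 81.7
[233, 143, 3, 3, 6] [233.8 144. ] 148.0 z 0.031 r 37.1 40.0 mean r 38.6 ang 130.7
[276, 154, 4, 2, 5] [277.4 154.4] 153.0 z 0.031 r 34.8 38.1 mean r 36.4 ang 49.1
[281, 163, 3, 1, 3] [282. 163.] 175.0 z 0.031 r 35.4 37.5 mean r 36.4 ang 31.7
[282, 172, 3, 1, 3] [283. 172.] 143.0 z 0.031 r 34.5 36.8 mean r 35.6 ang 15.4
[243, 183, 8, 14, 35] [246.3 189.5] 171.0 z 0.031 r 10.3 27.2 mean r 18.7 ang -96.1
[243, 183, 8, 14, 35] [246.3 189.5] 171.0 z 0.056 r 3.8 19.8 mean r 11.9 ang -104.6
[240, 197, 2, 2, 4] [240.5 197.5] 176.0 z 0.031 r 29.2 30.8 mean r 30.0 ang -102.7
[252, 202, 2, 3, 6] [252.5 203. ] 135.0 z 0.031 r 32.8 35.3 mean r 34.1 ang -76.1
```

```bash
cat > dial2.py <<'E'
from h import *
from scipy.optimize import least_squares
p,th,s=pose(); im,K,Rm,t=cam("wrist"); np.savez("d2.npz",im=im,K=K,Rm=Rm,t=t); g=cv2.cvtColor(im,cv2.COLOR_BGR2GRAY)
c=np.array([.4377,.0013])
pk=[[243.3,140.8],[253.2,139.4],[263,142],[233.8,144],[277.4,154.4],[282,163],[283,172],[252.5,203]]
w=ray(pk,K,Rm,t,.024)[:,:2]; r=least_squares(lambda x:np.linalg.norm(w-x[:2],axis=1)-x[2],[*c,.037]); print("circle",r.x.round(4),(r.fun*1000).round(1))
q=proj([[.4701,-.0127,.03]],K,Rm,t)[0].astype(int); print(q)
print(g[q[1]-12:q[1]+13,q[0]-10:q[0]+13])
E
python3 dial2.py
```

```text
circle [0.4368 0.0016 0.037 ] [-0.4  0.4  0.1  0.1 -0.5  0.2  0.1 -0. ]
[276 191]
[[ 47  46  40  65  81  83  83  82  83  82  81  82  82  82  79  81  81  80
   73 117 123 113  95]
 [ 44  44  40  78  85  84  84  82  83  82  82  82  82  80  76  77  77  75
   84 117 124 109  93]
 [ 46  41  55  80  84  83  81  83  82  82  83  84  81  87 168 128  92  75
  103 121 125 107  94]
 [ 44  47  75  81  80  79  79  80  80  82  79  81  79  74 103 165 181 136
  123 123 125 107  95]
 [ 42  65  85  85  85  83  83  82  84  84  82  84  82  82  80  82  82  82
  114 124 123 110  94]
 [ 55  80  82  82  80  81  84  79  81  83  80  80  80  79  79  78  74 102
  120 123 124 107  85]
 [ 81  84  83  82  82  85  81  82  82  82  83  85  84  83  82  81  88 117
  122 122 124 108  87]
 [ 84  87  84  86  85  86  85  84  81  82  82  82  85  82  85  78 107 122
  122 122 122 108  90]
 [ 87  82  84  83  83  83  81  78  98 116  88  77  80  83  81  87 118 122
  121 121 125 105  87]
 [ 86  85  85  85  87  84  82  95 123 142 135  99  80  81  79 106 120 122
  122 121 123 104  87]
 [ 83  84  85  85  83  82  85 117 157 191 176 13
[... 707 characters left out ...]
202 206 191 117 110]
 [ 85  82  80  81 134 147  95  93 119 126 125 122 122 120 114 195 208 203
  204 209 194 116 132]
 [ 84  84  83  79  76 134 108 118 123 121 121 121 123 121 110 199 210 207
  207 212 141  88 135]
 [ 83  87  83  80  93 120 123 121 120 121 123 122 122 120 113 204 219 212
  209 213 139  87 140]
 [ 85  83  80  97 119 123 121 122 121 123 121 122 124 122 119 118 116 109
  193 216 139  84 147]
 [ 78  96 118 123 125 122 121 125 123 124 125 123 124 124 122 121 116 108
  195 219 140  85 152]
 [121 125 124 124 122 122 123 122 123 124 124 123 125 123 124 122 117 106
  195 144  99  80 191]
 [123 122 121 122 121 122 123 121 124 124 124 125 123 123 124 121 114 197
  212 210 167  97 197]]
```

```bash
cat > ang.py <<'E'
from h import *
d=np.load("d2.npz"); im,K,Rm,t=[d[k] for k in("im","K","Rm","t")]
for C in([.4368,.0016],[.4373,.0014]):
  for n,uv,z in(("idx",(275.7,191.2),.031),("ptr",(240.5,197.5),.031),("lineA",(246.3,189.5),.056)):
    v=ray([uv],K,Rm,t,z)[0,:2]-C; print(n,(np.linalg.norm(v)*1000).round(1),np.degrees(np.arctan2(v[1],v[0])).round(1))
g=cv2.cvtColor(im,cv2.COLOR_BGR2GRAY); print(g[178:202,236:256])
E
python3 ang.py
```

```text
idx 35.2 -24.0
ptr 30.1 -100.9
lineA 12.0 -99.7
idx 34.7 -24.0
ptr 30.0 -101.9
lineA 11.9 -102.2
[[ 48  48  49  46  49  49  47  44  44  46  46  46  47  47  48  46  48  45
   47  46]
 [ 48  49  46  45  49  48  47  43  44  46  48  46  47  49  45  46  45  47
   47  44]
 [ 47  50  47  49  47  48  48  46  43  47  48  48  46  45  48  48  44  46
   47  47]
 [ 51  48  48  47  50  46  45  45  45  47  50  46  43  43  43  45  49  46
   48  45]
 [ 48  48  45  48  48  47  44  42  46  47  45  41  66  73  46  44  45  46
   47  44]
 [ 46  50  47  52  50  45  45  47  44  49  44  34 146 210 131  52  48  44
   49  46]
 [ 49  47  51  48  50  43  46  48  49  46  41  56 188 179  91  37  46  48
   47  47]
 [ 56  47  50  50  48  44  44  50  47  48  31 141 200 122  46  43  47  46
   47  47]
 [ 67  48  48  50  49  42  45  51  47  43  24 187 213 109  36  43  48  46
   49  48]
 [ 88  68  48  44  45  44  50  50  50  39  79 190 178  87  38  48  49  48
   47  48]
 [ 88  88  93  60  43  47  50  50  43  31 140 201 123  48  42  50  46  47
   50  50]
 [ 84  87  89  63  47  47  51  48  38  56 188 178  87  39  45  47  5
[... 337 characters left out ...]
  88  88
   86  85]
 [ 84  87  69  50  47  48  43  53 188 177  89  40  49  49  60  82  86  82
   83  84]
 [ 84  87  68  47  44  46  37 142 203 125  49  46  50  45  66  85  85  83
   84  85]
 [ 83  85  89  77  56  36  59 196 185  90  42  47  46  49  81  88  87  87
   86  84]
 [ 90  84  85  80 178 170 103  87  81  52  45  50  47  65  85  84  85  84
   84  84]
 [115  82  84  78 166 185 114  80  74  54  46  45  57  83  89  85  83  86
   83  84]
 [ 90  82  84  82  82  83  80  83  85  86  90  78  85  87  86  84  85  86
   86  85]
 [ 82  86  86  84  84  81  83  81  83  84  86  88  88  87  87  87  86  86
   87  85]
 [ 78  83  83  85  85  84  79 165 133  91  86  85  86  85  86  83  82  81
   82  84]]
```

Pointer is at −100.9° and index at −24.0° in the world frame, so the dial needs +76.9° counter-clockwise. I align the tool to the grip bar first.

Run:
```python
from h import *
plan([.4372,.0014,.08],np.radians(79.1))
```

```text
([0.02, -0.004, 0.893], np.float64(0.745), 3)
```

Call:
jog_arm([
  [[0.02,0,0.3],[0,0,0.35],120],
  [[0.02,0,0.6],[0,0,0.745],120],
  [[0.02,0,0.89],[0,0,0.745],150],
  [[0.02,0,0.89],[0,0,0.745],150],
  [[0.02,0,0.89],[0,0,0.745],150],
])

```text
time: 38.0
tool_pos: [0.4378, 0.0017, 0.0822]
orientation: [0.771, 0.637, 0.0, 0.0]
wrist_force: [-0.8, -0.8, 0.2]
finger_gap: 0.0387
grasp_force: 0.0
```

Run:
```python
from h import *
p,th,s=pose(); print(p,np.degrees(th),s["q"].round(2),s["finger_gap"])
plan([.4372,.0014,.015],np.radians(79.1))
```

```text
[0.43779322 0.00171331 0.08220174] 79.15330734902247 [-0.05 -0.38  2.06  0.    1.46  0.13] 0.038694308639819354
([-0.004, -0.005, 0.672], np.float64(0.002), 2)
```

Call:
jog_arm([
  [[0,-0.005,0.3],[0,0,0],150],
  [[0,-0.005,0.5],[0,0,0],150],
  [[0,-0.005,0.59],[0,0,0],150],
  [[0,-0.005,0.66],[0,0,0],150],
  [[0,-0.005,0.66],[0,0,0],150],
], squeeze=20)

```text
time: 38.62
tool_pos: [0.437, 0.002, 0.0156]
orientation: [0.771, 0.637, 0.0, 0.0]
wrist_force: [-0.4, 0.1, -0.6]
finger_gap: 0.0386
grasp_force: 0.0
```

Call:
jog_arm([
  [[0,0,0],[0,0,0],200],
  [[0,0,0],[0,0,0],255],
  [[0,0,0],[0,0,0],255],
  [[0,0,0],[0,0,0],255],
])

```text
time: 39.12
tool_pos: [0.4374, 0.0019, 0.0156]
orientation: [0.771, 0.637, 0.0, 0.001]
wrist_force: [5.9, -0.2, -1.8]
finger_gap: 0.0115
grasp_force: 20.0
```

Call:
jog_arm([
  [[0,0,0],[0,0,-0.2],255],
  [[0,0,0],[0,0,-0.4],255],
  [[0,0,0],[0,0,-0.6],255],
  [[0,0,0],[0,0,-0.8],255],
  [[0,0,0],[0,0,-0.86],255],
  [[0,0,0],[0,0,-0.86],255],
])

```text
time: 39.88
tool_pos: [0.437, 0.0019, 0.0155]
orientation: [0.61, 0.793, 0.0, 0.0]
wrist_force: [0.2, -1.0, 3.7]
finger_gap: 0.0117
grasp_force: 20.0
```

Call:
jog_arm([
  [[0,0,0],[0,0,-0.2],255],
  [[0,0,0],[0,0,-0.4],255],
  [[0,0,0],[0,0,-0.6],255],
  [[0,0,0],[0,0,-0.8],255],
  [[0,0,0],[0,0,-0.86],255],
  [[0,0,0],[0,0,-0.86],255],
])

```text
time: 40.62
tool_pos: [0.4367, 0.0017, 0.0155]
orientation: [0.418, 0.909, -0.0, -0.0]
wrist_force: [-2.6, -3.2, 6.2]
finger_gap: 0.0116
grasp_force: 20.0
```

Call:
jog_arm([
  [[0,0,0],[0,0,-0.2],255],
  [[0,0,0],[0,0,-0.4],255],
  [[0,0,0],[0,0,-0.6],255],
  [[0,0,0],[0,0,-0.8],255],
  [[0,0,0],[0,0,-0.84],255],
  [[0,0,0],[0,0,-0.84],255],
  [[0,0,0],[0,0,-0.84],255],
])

```text
time: 41.5
tool_pos: [0.4364, 0.0014, 0.0155]
orientation: [0.21, 0.978, -0.001, -0.0]
wrist_force: [-4.9, -5.4, 8.4]
finger_gap: 0.0115
grasp_force: 20.0
```

Run:
```python
from h import *
p,th,s=pose(); print(p,np.degrees(th),s["wrist_force"],s["finger_gap"])
```

```text
[0.43641252 0.00138923 0.01547894] 155.81230050936895 [-4.8793742  -5.44425588  8.42189517] 0.011488826347813319
```

Now release, rise and rotate back to the viewing attitude to check.

Call:
jog_arm([
  [[0,0,0],[0,0,0],200],
  [[0,0,0],[0,0,0],150],
  [[0,0,0],[0,0,0],150],
  [[0,0,-0.3],[0,0,0],150],
  [[0,0,-0.8],[0,0,0],150],
  [[0,0,-0.8],[0,0,0],150],
])

```text
time: 42.25
tool_pos: [0.4385, 0.002, 0.0988]
orientation: [0.209, 0.978, 0.0, 0.003]
wrist_force: [-0.2, -0.4, -0.4]
finger_gap: 0.038
grasp_force: 0.0
```

Call:
jog_arm([
  [[0,0,-0.4],[0,0,0.3],150],
  [[0,0,-0.7],[0,0,0.6],150],
  [[0,0,-0.7],[0,0,0.9],150],
  [[0,0,-0.7],[0,0,0.9],150],
])

```text
time: 42.75
tool_pos: [0.4367, 0.002, 0.1645]
orientation: [0.431, 0.902, -0.0, -0.0]
wrist_force: [-0.6, -0.5, 0.3]
finger_gap: 0.0383
grasp_force: 0.0
```

Call:
jog_arm([
  [[0,0,0],[0,0,0.3],120],
  [[0,0,0],[0,0,0.6],120],
  [[0,0,0],[0,0,0.9],120],
  [[0,0,0],[0,0,0.9],120],
  [[0,0,0],[0,0,0.9],120],
])

```text
time: 43.38
tool_pos: [0.4367, 0.002, 0.1648]
orientation: [0.628, 0.778, -0.0, -0.0]
wrist_force: [-0.6, -0.5, -0.0]
finger_gap: 0.0491
grasp_force: 0.0
```

```bash
cat > chk.py <<'E'
from h import *
p,th,s=pose(); print(p,np.degrees(th)); im,K,Rm,t=cam("wrist"); np.savez("d3.npz",im=im,K=K,Rm=Rm,t=t); save("d3",im)
g=cv2.cvtColor(im,cv2.COLOR_BGR2GRAY); C=np.array([.4368,.0016]); q=proj([[*C,.031],[.4368+.032,.0016-.0142,.031]],K,Rm,t); print(q)
n,l,st,ce=cv2.connectedComponentsWithStats((g>140).astype(np.uint8))
for i in range(1,n):
    if st[i,4]>2 and np.linalg.norm(ce[i]-q[0])<42:
        for z in(.031,.056):
            v=ray([ce[i]],K,Rm,t,z)[0,:2]-C; print(st[i].tolist(),ce[i].round(1),z,(np.linalg.norm(v)*1000).round(1),np.degrees(np.arctan2(v[1],v[0])).round(1))
        if 10<st[i,4]<120:
            ys,xs=np.where(l==i); w=ray(np.c_[xs,ys],K,Rm,t,.056)[:,:2]; w=w-w.mean(0); u,sv,vt=np.linalg.svd(w); print("  dir",np.degrees(np.arctan2(vt[0,1],vt[0,0])).round(1),"elong",(sv[0]/sv[1]).round(1))
u,v=q[1].astype(int); print(g[v-14:v+10,u-26:u+10])
E
python3 chk.py
```

```text
[0.43666765 0.00198137 0.16477957] 102.22770254890101
[[250.94608591 176.97549308]
 [276.04572719 194.75103199]]
[244, 142, 1, 3, 3] [244. 143.] 0.031 38.2 113.4
[244, 142, 1, 3, 3] [244. 143.] 0.056 41.3 111.8
[254, 142, 1, 3, 3] [254. 143.] 0.031 37.6 97.1
[254, 142, 1, 3, 3] [254. 143.] 0.056 40.9 97.9
[263, 144, 2, 3, 3] [263.7 145. ] 0.031 37.9 81.0
[263, 144, 2, 3, 3] [263.7 145. ] 0.056 40.8 84.1
[234, 146, 2, 3, 3] [234.7 147. ] 0.031 37.6 130.0
[234, 146, 2, 3, 3] [234.7 147. ] 0.056 40.2 126.0
[272, 149, 2, 3, 3] [272.7 150. ] 0.031 38.1 64.1
[272, 149, 2, 3, 3] [272.7 150. ] 0.056 40.1 69.5
[226, 152, 3, 3, 3] [227. 153.] 0.031 37.2 146.3
[226, 152, 3, 3, 3] [227. 153.] 0.056 39.0 140.1
[278, 157, 3, 2, 3] [279.  157.7] 0.031 37.4 47.4
[278, 157, 3, 2, 3] [279.  157.7] 0.056 38.4 54.9
[282, 166, 3, 2, 4] [283.  166.5] 0.031 37.1 30.7
[282, 166, 3, 2, 4] [283.  166.5] 0.056 36.7 39.7
[282, 176, 4, 1, 4] [283.5 176. ] 0.031 36.1 13.9
[282, 176, 4, 1, 4] [283.5 176. ] 0.056 34.0 24.2
[254, 185, 14, 10, 30] [260.3 189.4] 0.031 17.8 -41.7
[254, 185, 14, 10, 30] [260.3 189.4] 0.
[... 3545 characters left out ...]
  85  87  88  89  88  87  87
   86 108 142 100  81  84  80  87 119 124 122 120 114 200 212 205 203 201]
 [ 85  85  87  86  86  87  88  86  86  86  86  85  86  86  86  87  85  84
   85  78 165 138  90  78  95 122 125 123 122 121 114 183 207 207 204 205]
 [ 84  85  86  84  83  85  84  85  83  86  85  83  85  83  86  85  85  85
   82  77 105 199 124  92 120 123 122 120 124 122 119 115 197 213 207 206]
 [ 86  84  85  85  85  86  85  84  86  84  82  80  79  82  83  84  85  85
   83  81  76  89 104 119 124 124 121 121 122 121 120 117 115 200 216 214]
 [ 87  86  86  88  87  86  88  84  88  86  84 105 141 102  82  86  86  85
   83  82  95 120 123 124 122 123 121 123 123 125 123 121 117 116 107 194]]
```

The white line runs at −24.0°, and the pointer end and the index mark lie on the same bearing within 1°. One last check of the tinlets and the pin before handing in.

Run:
```python
from h import *
im,K,Rm,t=tins(.054)
g=cv2.cvtColor(im,cv2.COLOR_BGR2GRAY)
for P in([.5215,.0183,.098],[.5385,-.0634,.108]):
    q=proj([P],K,Rm,t)[0]; u,v=q.astype(int); print(q.round(1)); print(g[v-12:v+13:4,u-12:u+13:4])
```

```text
blue [326.6 167. ] [326, 162, 3, 11, 20] [0.5091 0.0335 0.054 ]
green [202.  114.7] [197, 96, 10, 36, 90] [0.3759 0.0581 0.054 ]
green [187.4 117.1] [184, 102, 7, 28, 60] [0.3623 0.0529 0.054 ]
green [197.2 146. ] [196, 141, 4, 13, 22] [0.3763 0.027  0.054 ]
green [185.1 150.5] [183, 146, 4, 11, 19] [0.3651 0.02   0.054 ]
green [184.1 162. ] [183, 159, 3, 9, 15] [0.3659 0.0082 0.054 ]
green [319.8 191.5] [315, 185, 11, 19, 71] [0.5094 0.0069 0.054 ]
green [323.5 203.1] [323, 199, 2, 9, 14] [ 0.5167 -0.0047  0.054 ]
green [172.8 228.8] [171, 226, 6, 8, 13] [ 0.3649 -0.0672  0.054 ]
[346.8 196. ]
[[139  45  54 124 138  74  74]
 [ 64  51  52  43  98  75  72]
 [ 87  52  55  57  56  75  70]
 [137  55  54  58  58  77  63]
 [137 142  58  55  59  76 128]
 [139 143 137 234  75  76 116]
 [119 238 229 233  75  76 126]]
[341.6 283.3]
[[123 125 124 132  45  48  50]
 [122 124 123 112  42  44  45]
 [123 123 124  96  43  41  44]
 [123 123 123  71  89  83  38]
 [123 123 124  58  97  88 101]
 [123 122 123  76  88  84  96]
 [135 134 134  76 107  82  87]]
```

```bash
python3 -c "
from station import manip
print(manip.sign_off())"
```

```text
the job is handed in; nothing more can be done
None
```

I handed the job in with both tinlets (blue and green) upright in the tray, the bar shut against its stop, the pin back home in the bore and the dial pointer within about 1° of the index mark; the sign-off returned no verdict, and the pin was last checked just after I released it, because the fingers hid it in the final view.

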